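# Empty the tip-up drain tray into a carton

### The arm

A 6-joint arm with a two-finger parallel gripper is mounted at the origin on a cart in front of the work surface, level with it; the furniture and walls round the work are solid. World frame = base frame: x ahead of the robot, y to its left, z up, the work surface at z = 0. Lengths are in m, angles in rad, forces in N, time in s.
With the tool pointing down it reaches from about 0.3 to 0.775 m from the base axis. Payload 14.6 kg.
Tool frame: the origin (TCP) lies on the mounting face of the last link; the fingertips stand 199 mm ahead of it and the grasp point (between the pads) lies 180 mm ahead of it; z points along the fingers, y is the line along which they close (so a half turn about z gives the same grasp; the last joint's range is limited). The gripper opens to 94 mm and grips with 3 to 60 N. Pads are 16 mm wide; open, the fingers measure 119 mm over their backs; the gripper's body (75 mm by 177 mm) begins 78 mm behind the grasp point.
Start: joints at [-1.177, 0.3, 1.521, -0, 1.321, -0.067], TCP at [0.245, -0.493, 0.405] pointing down, gripper open.
Joint ranges: [-3.03, 3.03], [-0.79, 2.21], [0.23, 2.52], [-1.04, 4.18], [0, 3.07], [-2.55, 2.55]. Speed limits (rad/s): [2.22, 2.22, 2.57, 3.14, 3.14, 3.14].

### API

Orientations are given as [roll, pitch, yaw] about the fixed x, y, z axes, in that order (R = Rz(yaw) Ry(pitch) Rx(roll)).
In Python, from station import get_obs, camera, hand_in gives the robot as it stands.
- The arm moves only by the tool apply_moves, never from a script. Its argument "increments" is a list of rows, each an object of numbers: "tx", "ty", "tz": the shift along the tool's x, y, z as a fraction of full scale; "ax", "ay", "az": the turn, a rotation vector about the tool's x, y, z as a fraction of full scale. In form: [{"tx": .., "ty": .., "tz": .., "ax": .., "ay": .., "az": ..}, ...]. A call has 1 to 12 rows; each row shifts and turns the commanded pose from where the row before left it, along the tool's axes as they then stand; what a row does not reach is not made up. Full scale, the value 1, is 30 mm for a shift and 5 degrees for a turn. A row lasts 1/8 s, in which the tool goes at most 62.5 mm and 10.7 degrees, less where a joint would pass 70% of its speed; a pose out of reach is approached as far as the arm can. A call with a number of a shift or a turn outside -1 to 1 is refused whole. A call with a gripper value outside its range is refused whole. "jaw" is the closure, from 0 (fully open) to 1 (shut), set as the call begins (left out, the last holds). The fingers move at their own pace and stop on an object; "force" is the grip in N (left out, the last holds). Time passes only in rows, so rows that do not move let the fingers close. It gives the time, the measured TCP pose, the force, the opening and the grip force at its end, in the units of the state.
- get_obs(): the state, without advancing time (a new reading comes with each control period).
- camera(name): name is "side" or "top" or "wrist"; returns a dict with "pixels" (420x560x3 uint8, red, green, blue), "camera_matrix" (3x3 intrinsics, pixels), "dist" ([k1, k2, p1, p2, k3] as OpenCV has them; the pictures are not rectified), "R" (3x3) and "t" (3): a world point X has camera coordinates R X + t; the wrist camera has in their place "T_tool_cam" (4x4, takes a point from camera to tool coordinates, whose origin is the TCP and whose axes are the flange's). Camera axes: x right, y down, z forward; pixel columns grow to the right and rows downward; lengths in m; the calibration is good to about 2 mm. A picture is of the moment at which its call begins: read the wrist's pose just before it. There is no depth.
- hand_in(): hands the job in; it is judged then, once.
The state is a dict: "time_s": time; "qpos": joint angles; "joint_vel": joint speeds; "tau": joint torques, N m; "ee_pos": TCP position; "eef_rot": TCP orientation; "force": force on the tool from outside, world axes, zero at the start; "moment": the same for the moment, N m; "grip_width": finger opening in m; "grip_force": force on a finger pad.
Only numpy, scipy, OpenCV 4.12 (cv2) and the standard library are available. Lean on these libraries where they do the work, as an engineer would, in place of code of your own. Each camera call takes 0.05 s, during which the arm holds its last target. There are 200 camera calls.

### The job

Pack the grey pipe elbows, those on the drain tray and those lying loose on the bench, in the white carton. Unscrew the red knob that holds the drain tray down and leave it in the empty blue bin; with the carton standing under the tray's open end, tip the tray up with all its elbows on it until they have slid out into the carton, and let it down level again. The loose ones can go in at any time; leave the tape measure where it is.

Things in the scene. Friction and masses are not known exactly. Their poses are not given: they have to be found in the camera images.
- knob_c (a point): Red knurled knob, 46 mm across, 42 mm tall, 0.09 kg, bored through, screwed on a stud; it holds down the tray's side lug. Point: its centre; z its axis. Coarse right-hand thread: counter-clockwise from above it rises 25 mm a turn and is free after about 0.7 turn (4.4 rad); it stays where left. Turn at most 1.4 rad a grip. Grip 8 to 12 mm above its centre: the lug lies close below.
- stud_top (a point): Point on the axis of the fixed upright stud (24 mm across the thread), 30 mm above the tray's lug and about level with the stud's tip; axes as the stand: y points along the pouring direction of the tray, x away from the stud toward the tray.
- tray (a joint): Tilt of the drain tray about its level pivot pins, rad: 0 level on its rests, up to 1.0 tipped. Lifting the handle raises it; let go, it falls back to 0. Elbows start to slide somewhere between 0.45 and 0.65.
- pivot (a point): Middle of the tray's pivot axis, 145 mm above the bench, level with the tray floor. Its x axis is the pivot axis, y the pouring direction. Two upright cheeks stand at 79 mm either side, reaching 18 mm toward the pouring side; a grey base plate (8 mm) covers the bench below the tray up to 20 mm past the pivot.
- tray_floor (a point): Middle of the aluminium drain tray's perforated floor (inside 120 mm wide along x, 210 mm long along y, side and back walls 32 mm tall; the end toward +y is open). It turns with the tray.
- tray_lip (a point): Middle of the tray's open pouring edge, 56 mm from the pivot; turns with the tray. Fully tipped the edge comes down to about 95 mm above the bench, the carton stands 82 mm tall.
- tray_handle (a point): Middle of the tray's black round grip bar, 15 mm thick, 66 mm long along the tray's x; it stands 42 mm above the back wall, 163 mm behind the pivot and 74 mm above the tray floor, and turns with the tray.
- carton_c (a point): Open white carton, outside 144 mm (its x) by 119 mm (its y) by 82 mm tall, walls 2 mm, 0.12 kg, standing mouth up. The point is its centre, half-way up. Pick it up by pinching the top of a wall from above.
- bin_c (a point): Empty blue stacking bin, 129 mm (its x) by 102 mm (its y) by 62 mm tall, walls about 8 mm, the -x end low (27 mm). The point is its centre, 31 mm up.
- tape_measure: Yellow tape measure, 38x87x60 mm, standing beyond the work; leave it. Origin under its centre.
- elbow_a_c (a point): Grey pipe elbow lying flat, 65x67x30 mm, 0.05 kg: a right-angle bend, its outer corner toward its own (-x,+y), its mouths toward its own -y and +x. Narrowest grip from above: pads closing along its own (-x,+y) diagonal, 50 mm wide there, mid-way 5 mm from the centre toward the outer corner. Point: its centre, half-way up; z up as it lies. May be absent. Starts on the drain tray.
- elbow_b_c (a point): Grey pipe elbow lying flat, 65x67x30 mm, 0.05 kg: a right-angle bend, its outer corner toward its own (-x,+y), its mouths toward its own -y and +x. Narrowest grip from above: pads closing along its own (-x,+y) diagonal, 50 mm wide there, mid-way 5 mm from the centre toward the outer corner. Point: its centre, half-way up; z up as it lies. May be absent. Starts on the drain tray.
- elbow_c_c (a point): Grey pipe elbow lying flat, 65x67x30 mm, 0.05 kg: a right-angle bend, its outer corner toward its own (-x,+y), its mouths toward its own -y and +x. Narrowest grip from above: pads closing along its own (-x,+y) diagonal, 50 mm wide there, mid-way 5 mm from the centre toward the outer corner. Point: its centre, half-way up; z up as it lies. May be absent. Starts on the drain tray.
- elbow_d_c (a point): Grey pipe elbow lying flat, 65x67x30 mm, 0.05 kg: a right-angle bend, its outer corner toward its own (-x,+y), its mouths toward its own -y and +x. Narrowest grip from above: pads closing along its own (-x,+y) diagonal, 50 mm wide there, mid-way 5 mm from the centre toward the outer corner. Point: its centre, half-way up; z up as it lies. May be absent. Starts on the bench.
- elbow_e_c (a point): Grey pipe elbow lying flat, 65x67x30 mm, 0.05 kg: a right-angle bend, its outer corner toward its own (-x,+y), its mouths toward its own -y and +x. Narrowest grip from above: pads closing along its own (-x,+y) diagonal, 50 mm wide there, mid-way 5 mm from the centre toward the outer corner. Point: its centre, half-way up; z up as it lies. May be absent. Starts on the bench.
There are look-alikes about, which are no part of the job. Of the things shaped like the part that bears knob_c, the red one is meant.

How it is judged:
By the outcome, as a careful person would: the job done as asked, in the order asked, and still so for the second after the job is handed in, with the robot touching nothing.
Of elbow_a, elbow_b, elbow_c only 1 to 3 are there at a start; the rules pass over those that are not, and their reading is None.
Of elbow_d, elbow_e only 1 to 2 are there at a start; the rules pass over those that are not, and their reading is None.
At some moment in a run one of carton, bin, elbow_d, elbow_e may be knocked a few centimetres aside while the robot is not near it.
Once in a run the grip may slacken for a moment while it holds something.
It also fails if it takes over 210 s, if anything falls off the work surface, if the arm or the gripper's body presses on something with over 40 N, if the wrist force passes 120 N, or if a joint passes its speed limit or range.

## Working session

There is one attempt and no reset: what is moved stays moved. The work goes in short steps, Python scripts to look and compute and a tool call to move; the robot and the scene stay as the last step left them, time stands still between calls to the robot, and variables do not carry over. Pictures are saved under pics/ and viewed, at most 14 in all, crops included, and the job is handed in when it is done.

Besides the shell and the picture viewer there is one more tool, called after ">>>" by a JSON object that holds its "fn" and its "kwargs". apply_moves: Moves the arm, as the interface text tells. Its arguments: {"type":"object","properties":{"increments":{"type":"array"},"jaw":{"type":"number"},"force":{"type":"number"}},"required":["increments"]}

```bash
mkdir -p pics; ls; python3 - <<'E'
from station import *
import cv2
o=get_obs();print(o)
for n in ("top","side"):
    c=camera(n);cv2.imwrite(f"pics/{n}0.png",c["pixels"][:,:,::-1]);print(n,c["camera_matrix"],c["dist"],c["R"],c["t"])
c=camera("wrist");print(c["T_tool_cam"],c["camera_matrix"],c["dist"])
cv2.imwrite("pics/wrist0.png",c["pixels"][:,:,::-1])
E
```

```text
pics
{'time_s': 0.0, 'qpos': array([-1.17655860e+00,  3.00463582e-01,  1.52152487e+00, -1.00460052e-05,
        1.32070839e+00, -6.65959018e-02]), 'joint_vel': array([-4.06390801e-04, -1.02073503e-03, -9.81996494e-05,  1.04788795e-03,
        4.25769974e-04,  7.93377363e-05]), 'tau': array([-1.58971841e-03, -5.31820536e+01, -3.52741778e+01,  7.07572815e-02,
        2.44566542e-02, -1.04012508e-04]), 'ee_pos': array([ 0.24457241, -0.49260517,  0.40411411]), 'eef_rot': array([-3.14049027e+00, -6.37708459e-05,  4.60836089e-01]), 'force': array([ 0.99687375,  1.40110292, -1.24505935]), 'moment': array([-0.01856027, -0.01007543,  0.00417571]), 'grip_force': 0.0, 'grip_width': 0.0937328041294063}
top [[438.90770522   0.         279.2680951 ]
 [  0.         438.90770522 209.63719962]
 [  0.           0.           1.        ]] [-0.12851601  0.          0.          0.          0.        ] [[-0.02779645 -0.99895382 -0.03631293]
 [-0.98537846  0.03349135 -0.16705573]
 [ 0.16809713  0.03113842 -0.98527852]] [0.17018422 0.56722046 0.94547033]
side [[527.04147442   0.         279.47763926]
 [  0.         527.04147442 211.59245554]
 [  0.           0.           1.        ]] [-0.00922871  0.          0.          0.          0.        ] [[-0.99178577 -0.12599345 -0.02205978]
 [-0.0584114   0.59955282 -0.7982008 ]
 [ 0.11379408 -0.79035566 -0.60198741]] [0.56874463 0.08613678 1.26514686]
[[-1.24561039e-03 -9.65350820e-01 -2.60952566e-01  7.46744280e-02]
 [ 9.99999183e-01 -1.27694837e-03 -4.94581077e-05 -5.38452303e-04]
 [-2.85478529e-04 -2.60952415e-01  9.65351623e-01  2.03398872e-02]
 [ 0.00000000e+00  0.00000000e+00  0.00000000e+00  1.00000000e+00]] [[321.59730225   0.         278.92132782]
 [  0.         321.59730225 209.65059592]
 [  0.           0.           1.        ]] [-0.07398113  0.          0.          0.          0.        ]
```

View pics/top0.png

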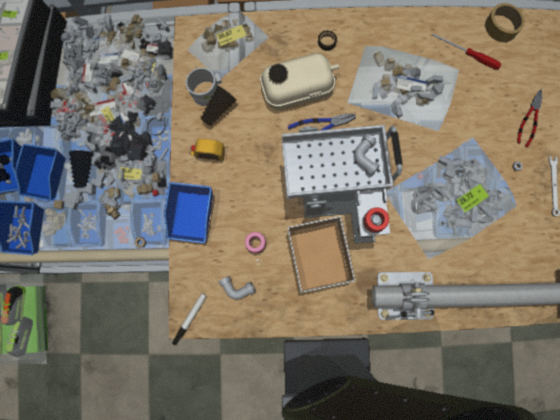

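View pics/side0.png

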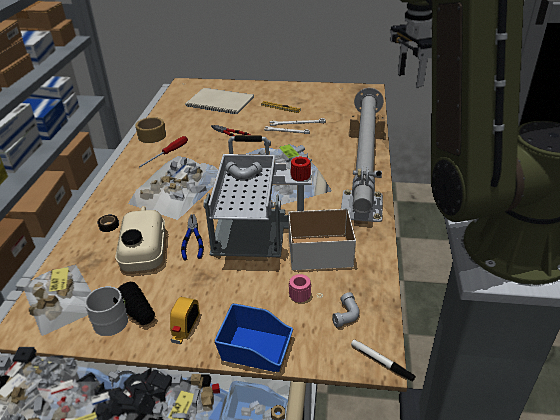

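The top view shows one elbow on the tray (366,155) and one loose (237,288). The red knob is at (376,219), the carton at (320,255), the bin at (188,213) and the handle at (397,150). The pour direction is image left, about world +y. I'll enlarge both views to pick points.

```bash
cat > h.py <<'E'
import numpy as np, cv2
from station import *
from scipy.spatial.transform import Rotation as Ro
def cam(n):
    o=get_obs(); c=camera(n)
    if n=="wrist":
        T=np.eye(4);T[:3,:3]=Ro.from_euler('xyz',o['eef_rot']).as_matrix();T[:3,3]=o['ee_pos']
        M=T@c["T_tool_cam"];c["R"]=M[:3,:3].T;c["t"]=-c["R"]@M[:3,3]
    return c
def rays(c,uv):
    p=cv2.undistortPoints(np.array(uv,float).reshape(-1,1,2),np.array(c["camera_matrix"]),np.array(c["dist"])).reshape(-1,2)
    R=np.array(c["R"]);d=np.c_[p,np.ones(len(p))]@R
    return -R.T@np.array(c["t"]),d
def onz(c,uv,z):
    C,d=rays(c,uv);return C+d*((z-C[2])/d[:,2])[:,None]
def tri(c1,uv1,c2,uv2):
    out=[]
    for a,b in zip(uv1,uv2):
        C1,d1=rays(c1,[a]);C2,d2=rays(c2,[b]);A=np.c_[d1[0],-d2[0]];s=np.linalg.lstsq(A,C2-C1,rcond=None)[0]
        p,q=C1+s[0]*d1[0],C2+s[1]*d2[0];out.append(np.r_[(p+q)/2,np.linalg.norm(p-q)])
    return np.array(out)
def proj(c,X):
    return cv2.projectPoints(np.array(X,float).reshape(-1,1,3),cv2.Rodrigues(np.array(c["R"]))[0],np.array(c["t"]),np.array(c["camera_matrix"]),np.array(c["dist"]))[0].reshape(-1,2)
def save(c,name,crop=None,s=1):
    im=c["pixels"][:,:,::-1]
    if crop: x0,y0,x1,y1=crop;im=im[y0:y1,x0:x1]
    cv2.imwrite("pics/"+name,cv2.resize(im,None,fx=s,fy=s,interpolation=cv2.INTER_CUBIC))
def blobs(c,lo,hi,amin=60):
    hsv=cv2.cvtColor(c["pixels"],cv2.COLOR_RGB2HSV);m=cv2.inRange(hsv,lo,hi)
    n,l,s,ce=cv2.connectedComponentsWithStats(m)
    return [(s[i],ce[i]) for i in range(1,n) if s[i][4]>amin],l
E
python3 - <<'E'
from h import *
np.set_printoptions(precision=4,suppress=True)
t=cam("top");s=cam("side")
save(t,"topc.png",(160,115,420,315),3);save(s,"sidec.png",(190,120,390,380),2.3)
for c in(t,s):
    for lo,hi in(((0,170,60),(8,255,255)),((172,170,60),(180,255,255)),((108,150,60),(125,255,255))):
        print([ (b[0].tolist(),b[1].round(1).tolist()) for b in blobs(c,lo,hi,150)[0]])
E
```

```text
[([467, 49, 34, 20, 211], [484.4, 58.9])]
[]
[([0, 140, 65, 60, 2654], [31.2, 169.8]), ([166, 185, 43, 57, 1743], [187.7, 214.9]), ([0, 201, 43, 53, 1307], [18.7, 225.4])]
[([291, 156, 20, 25, 296], [300.5, 167.6])]
[]
[([215, 304, 78, 68, 3500], [253.3, 337.8])]
```

View pics/topc.png

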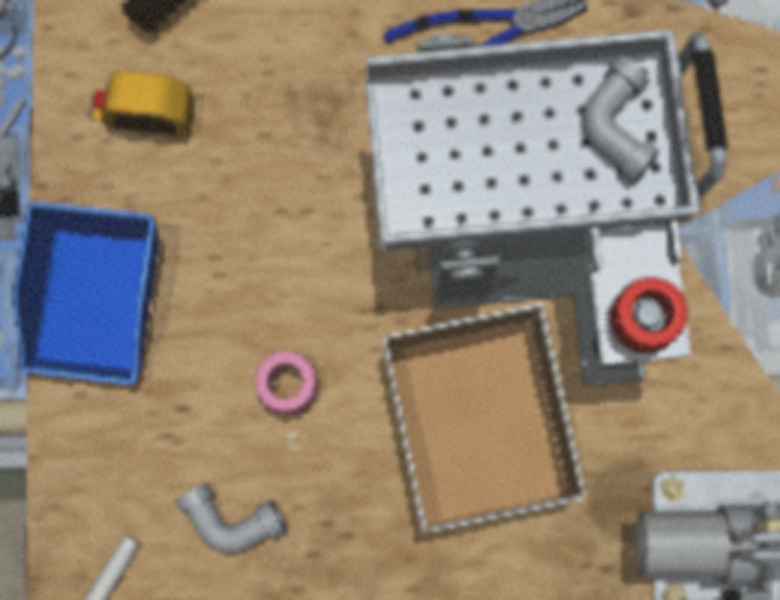

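View pics/sidec.png

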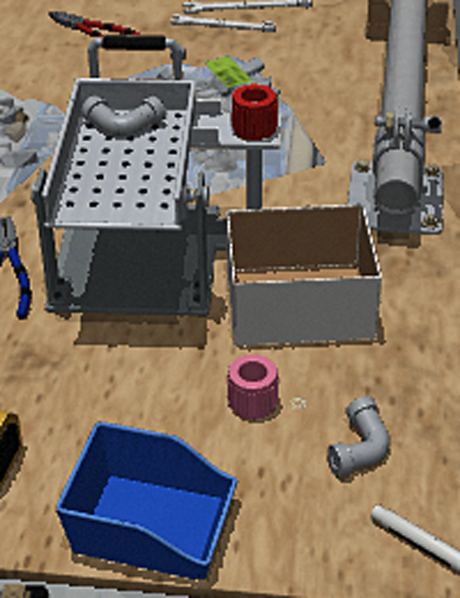

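The enlarged crops show the tray pouring along about +y with one elbow in it. The carton rim corners, bin rim, handle, knob and loose elbow are all clear. The bin's low end faces the robot. I'll compute positions from these points.

```bash
python3 - <<'E'
from h import *
np.set_printoptions(precision=4,suppress=True)
t=cam("top");s=cam("side")
T=lambda *p:[(160+a/3,115+b/3) for a,b in p]
S=lambda *p:[(190+a/2.3,120+b/2.3) for a,b in p]
def quad(n,P):
    print(n,P[:,:2].tolist() and P[:,:2].round(4).tolist(),"mid",P.mean(0),"edges",np.linalg.norm(np.roll(P,-1,0)-P,axis=1), "ang",[round(float(np.arctan2(*(d[1::-1]))),3) for d in np.roll(P,-1,0)-P])
quad("tray",onz(t,T((370,62),(672,36),(694,213),(384,245)),.177))
quad("carton",onz(t,T((387,340),(545,305),(582,497),(420,533)),.082))
quad("bin",onz(t,T((30,205),(155,215),(137,383),(22,372)),.062))
print("tri knob,handle",tri(t,T((650,311),(709,99)),s,S((256,93),(134,43))))
print("knob top z guess",onz(t,T((650,311)),.2))
print("handle ends",onz(t,T((703,50),(718,148)),.219))
print("side handle",onz(s,S((104,43),(164,43)),.219))
print("loose mouths,corner",onz(t,T((197,493),(277,517),(226,545)),.015))
print("pink",onz(t,T((287,382)),.042))
print("tray carton tri",tri(t,T((387,340),(420,533)),s,S((379,283),(0,0)))[:1])
E
```

```text
tray [[0.7037, 0.136], [0.7152, -0.071], [0.5909, -0.0764], [0.5762, 0.1305]] mid [0.6465 0.0298 0.177 ] edges [0.2073 0.1244 0.2074 0.1276] ang [-1.515, -3.098, 1.642, 0.043]
carton [[0.5248, 0.1315], [0.5467, 0.0156], [0.4073, -0.0041], [0.3856, 0.1123]] mid [0.4661 0.0638 0.082 ] edges [0.118  0.1408 0.1185 0.1406] ang [-1.385, -3.001, 1.755, 0.137]
bin [[0.6404, 0.4028], [0.6288, 0.3053], [0.5009, 0.3192], [0.5116, 0.4072]] mid [0.5704 0.3586 0.062 ] edges [0.0982 0.1286 0.0886 0.1289] ang [-1.69, 3.033, 1.45, -0.034]
tri knob,handle [[ 0.5233 -0.0399  0.1908  0.0017]
 [ 0.6557 -0.0821  0.2191  0.0014]]
knob top z guess [[ 0.5229 -0.0382  0.2   ]]
handle ends [[ 0.6898 -0.081   0.219 ]
 [ 0.6237 -0.0853  0.219 ]]
side handle [[ 0.6866 -0.0792  0.219 ]
 [ 0.6235 -0.0847  0.219 ]]
loose mouths,corner [[0.4191 0.2823 0.015 ]
 [0.3993 0.2207 0.015 ]
 [0.3789 0.2604 0.015 ]]
pink [[0.5003 0.2085 0.042 ]]
tray carton tri [[0.4546 0.1406 0.116  0.1321]]
```

Everything checks out:
- **Tray:** yaw about 0.06, pivot at (0.646, 0.081).
- **Knob:** (0.523, -0.039), top at z 0.191, so its centre is at about 0.170.
- **Carton:** (0.466, 0.064), yaw about 0.16.
- **Bin:** (0.570, 0.358).

I'll do the knob first.

>>> {"fn": "apply_moves", "kwargs": {"jaw": 0.34, "force": 30, "increments": [{"tz":-0.6,"tx":0.94,"ty":-0.59},{"tx":0.94,"ty":-0.59},{"tx":0.94,"ty":-0.59},{"tx":0.94,"ty":-0.59},{"tx":0.94,"ty":-0.59},{"tx":0.94,"ty":-0.59},{"tx":0.94,"ty":-0.59},{"tx":0.94,"ty":-0.59}]}}

```text
schema error: expected keys tx, ty, tz, ax, ay, az
```

>>> {"fn": "apply_moves", "kwargs": {"increments": [{"tx":0.94,"ty":-0.59},{"tx":0.94,"ty":-0.59},{"tx":0.94,"ty":-0.59},{"tx":0.94,"ty":-0.59},{"tx":0.94,"ty":-0.59},{"tx":0.94,"ty":-0.59},{"tx":0.94,"ty":-0.59},{"tx":0.94,"ty":-0.59}]}}

```text
schema error: expected keys tx, ty, tz, ax, ay, az
```

>>> {"fn": "apply_moves", "kwargs": {"increments": [{"az":1},{"az":1},{"az":1},{"az":1},{"az":1},{"az":1},{"az":1},{"az":1},{"az":1},{"az":1},{"az":1},{"az":1}]}}

```text
schema error: expected keys tx, ty, tz, ax, ay, az
```

```bash
cat >> h.py <<'E'
def go(x,y,z,yaw=None):
    "units in tool axes to bring grasp point (tool down) to x,y,z"
    o=get_obs();R=Ro.from_euler('xyz',o['eef_rot']).as_matrix();g=o['ee_pos']+R@[0,0,.18]
    d=R.T@(np.array([x,y,z])-g)/.03
    ps=np.arctan2(R[1,0],R[0,0]);print("grasp",g.round(4),"yaw",round(ps,3),"units t",d.round(3),"az",None if yaw is None else round((ps-yaw)/np.radians(5),2),"w",o['grip_width'].round(4),"t",o['time_s'])
E
python3 - <<'E'
from h import *
np.set_printoptions(precision=4,suppress=True)
go(.523,-.039,.180)
c=cam("wrist");save(c,"w1.png",None,1)
b,_=blobs(c,(0,140,50),(8,255,255),100);b2,_=blobs(c,(170,140,50),(180,255,255),100)
print([(q[0].tolist(),q[1].round(1).tolist()) for q in b+b2])
for q in b: print(onz(c,[q[1]],.185))
print(proj(c,[[.523,-.039,.191],[.523,-.039,.18]]))
E
```

```text
Traceback (most recent call last):
  File "h.py", line 36, in go
    ps=np.arctan2(R[1,0],R[0,0]);print("grasp",g.round(4),"yaw",round(ps,3),"units t",d.round(3),"az",None if yaw is None else round((ps-yaw)/np.radians(5),2),"w",o['grip_width'].round(4),"t",o['time_s'])
                                                                                                                                                                   ^^^^^^^^^^^^^^^^^^^^^
AttributeError: 'float' object has no attribute 'round'
```

>>> {"fn": "apply_moves", "kwargs": {"jaw": 0.34, "force": 30, "increments": [{"tx":0.94,"ty":-0.59,"tz":-0.6,"ax":0,"ay":0,"az":0},{"tx":0.94,"ty":-0.59,"tz":0,"ax":0,"ay":0,"az":0},{"tx":0.94,"ty":-0.59,"tz":0,"ax":0,"ay":0,"az":0},{"tx":0.94,"ty":-0.59,"tz":0,"ax":0,"ay":0,"az":0},{"tx":0.94,"ty":-0.59,"tz":0,"ax":0,"ay":0,"az":0},{"tx":0.94,"ty":-0.59,"tz":0,"ax":0,"ay":0,"az":0},{"tx":0.94,"ty":-0.59,"tz":0,"ax":0,"ay":0,"az":0},{"tx":0.94,"ty":-0.59,"tz":0,"ax":0,"ay":0,"az":0}]}}

```text
time_s: 1.35
ee_pos: [0.3841, -0.2645, 0.4227]
eef_rot: [3.141, -0.0, 0.461]
force: [-0.1, -0.0, -0.3]
grip_width: 0.0619
grip_force: 0.0
```

>>> {"fn": "apply_moves", "kwargs": {"increments": [{"tx":0.94,"ty":-0.59,"tz":0,"ax":0,"ay":0,"az":0},{"tx":0.94,"ty":-0.59,"tz":0,"ax":0,"ay":0,"az":0},{"tx":0.94,"ty":-0.59,"tz":0,"ax":0,"ay":0,"az":0},{"tx":0.94,"ty":-0.59,"tz":0,"ax":0,"ay":0,"az":0},{"tx":0.94,"ty":-0.59,"tz":0,"ax":0,"ay":0,"az":0},{"tx":0.94,"ty":-0.59,"tz":0,"ax":0,"ay":0,"az":0},{"tx":0.94,"ty":-0.59,"tz":0,"ax":0,"ay":0,"az":0},{"tx":0.94,"ty":-0.59,"tz":0,"ax":0,"ay":0,"az":0}]}}

```text
time_s: 2.35
ee_pos: [0.5232, -0.0373, 0.4227]
eef_rot: [3.142, -0.0, 0.461]
force: [0.6, -0.0, 0.3]
grip_width: 0.0618
grip_force: 0.0
```

>>> {"fn": "apply_moves", "kwargs": {"increments": [{"tx":0,"ty":0,"tz":0,"ax":0,"ay":0,"az":1},{"tx":0,"ty":0,"tz":0,"ax":0,"ay":0,"az":1},{"tx":0,"ty":0,"tz":0,"ax":0,"ay":0,"az":1},{"tx":0,"ty":0,"tz":0,"ax":0,"ay":0,"az":1},{"tx":0,"ty":0,"tz":0,"ax":0,"ay":0,"az":1},{"tx":0,"ty":0,"tz":0,"ax":0,"ay":0,"az":1},{"tx":0,"ty":0,"tz":0,"ax":0,"ay":0,"az":1},{"tx":0,"ty":0,"tz":0,"ax":0,"ay":0,"az":1},{"tx":0,"ty":0,"tz":0,"ax":0,"ay":0,"az":1},{"tx":0,"ty":0,"tz":0,"ax":0,"ay":0,"az":1},{"tx":0,"ty":0,"tz":0,"ax":0,"ay":0,"az":1},{"tx":0,"ty":0,"tz":0,"ax":0,"ay":0,"az":1}]}}

```text
time_s: 3.85
ee_pos: [0.5227, -0.0383, 0.4226]
eef_rot: [3.142, 0.0, -0.589]
force: [0.5, 0.9, -0.9]
grip_width: 0.0617
grip_force: 0.0
```

```bash
sed -i "s/o\['grip_width'\].round(4)/round(float(o['grip_width']),4)/" h.py
python3 - <<'E'
from h import *
np.set_printoptions(precision=4,suppress=True)
go(.523,-.039,.180)
c=cam("wrist");save(c,"w1.png",None,1)
b,_=blobs(c,(0,140,50),(8,255,255),100);b2,_=blobs(c,(170,140,50),(180,255,255),100)
print([(q[0].tolist(),q[1].round(1).tolist()) for q in b+b2])
for q in b: print(onz(c,[q[1]],.185))
print(proj(c,[[.523,-.039,.191],[.523,-.039,.18]]))
E
```

```text
grasp [ 0.5227 -0.0383  0.2426] yaw -0.589 units t [0.02  0.014 2.087] az None w 0.0617 t 3.85
[([251, 185, 65, 69, 2559], [282.8, 219.2])]
[[ 0.5284 -0.0462  0.185 ]]
[[278.5863 233.4381]
 [278.5988 228.4191]]
```

View pics/w1.png

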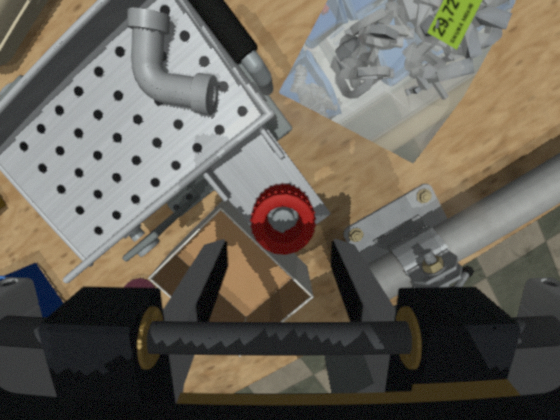

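The wrist view shows the red ring's top-face centre near (283,223), where I predicted (279,233). I'll combine the rays to refine this.

```bash
python3 - <<'E'
from h import *
np.set_printoptions(precision=4,suppress=True)
w=cam("wrist");s=cam("side");t=cam("top")
# stud tip/hole and top-face ring centre, by ellipse fit of the red mask's top rim in the wrist picture
hsv=cv2.cvtColor(w["pixels"],cv2.COLOR_RGB2HSV);m=cv2.inRange(hsv,(0,120,30),(10,255,255))|cv2.inRange(hsv,(170,120,30),(180,255,255))
m=m[150:270,230:340];cs,h=cv2.findContours(m,cv2.RETR_CCOMP,cv2.CHAIN_APPROX_NONE)
for c in cs:
    if len(c)>25:
        e=cv2.fitEllipse(c);print("ell",e[0][0]+230,e[0][1]+150,e[1],cv2.boundingRect(c))
for z in(.17,.18,.19,.2): print(z,onz(w,[(283.5,223)],z),onz(t,[(160+650/3,115+312/3)],z))
print("known handle check",proj(w,[[.6237,-.085,.219],[.5909,-.0764,.177]]))
E
```

```text
ell 282.69064712524414 219.58033752441406 (63.299739837646484, 69.1510009765625) (20, 34, 66, 71)
ell 282.3613624572754 218.38909912109375 (26.142807006835938, 31.983434677124023) (36, 56, 34, 28)
0.17 [[ 0.5217 -0.0426  0.17  ]] [[ 0.5265 -0.0439  0.17  ]]
0.18 [[ 0.5244 -0.0443  0.18  ]] [[ 0.5251 -0.042   0.18  ]]
0.19 [[ 0.5271 -0.0459  0.19  ]] [[ 0.5237 -0.0401  0.19  ]]
0.2 [[ 0.5298 -0.0475  0.2   ]] [[ 0.5222 -0.0381  0.2   ]]
known handle check [[244.0194  56.206 ]
 [268.1411 118.7257]]
```

```bash
python3 - <<'E'
from h import *
np.set_printoptions(precision=4,suppress=True)
w=cam("wrist");s=cam("side");t=cam("top")
T=lambda *p:[(160+a/3,115+b/3) for a,b in p]
S=lambda *p:[(190+a/2.3,120+b/2.3) for a,b in p]
print(tri(t,T((694,213),(650,312),(680,357)),s,S((193,82),(255,97),(243,143))))
print(tri(w,[(271,110),(283.5,223)],s,S((193,82),(255,97))))
print(tri(w,[(271,110),(283.5,223)],t,T((694,213),(650,312))))
a=tri(t,T((694,213),(650,312)),s,S((193,82),(255,97)))[:,:3]
print(proj(w,a))
# where are finger tips seen? crop of both views
save(s,"s2.png",(220,90,370,240),4)
E
```

```text
[[ 0.5918 -0.0761  0.1781  0.0022]
 [ 0.5239 -0.041   0.1852  0.0008]
 [ 0.5215 -0.0759  0.1027  0.0367]]
[[ 0.5943 -0.0807  0.1755  0.0015]
 [ 0.5245 -0.0448  0.1826  0.0013]]
[[ 0.5956 -0.0808  0.1568  0.0007]
 [ 0.5247 -0.0432  0.178   0.0021]]
[[268.116  117.7362]
 [280.1826 228.2882]]
```

View pics/s2.png

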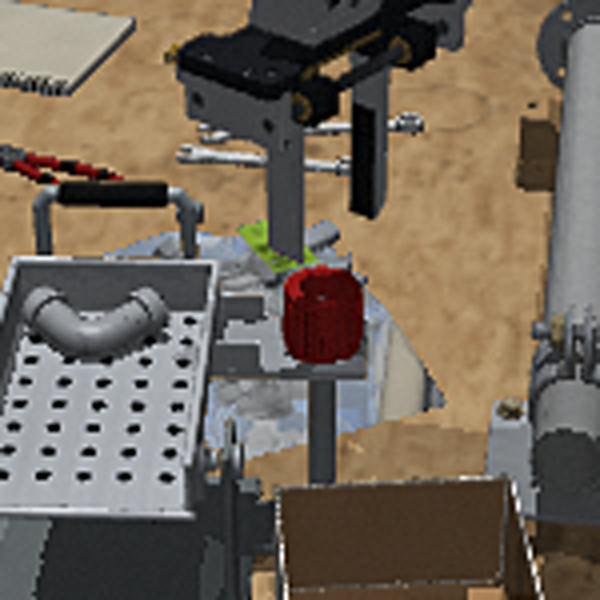

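The knob is best placed at (0.524, -0.0425) with its top at about 0.184, and the fingers sit just above it. I'll descend to z 0.174 and grip.

>>> {"fn": "apply_moves", "kwargs": {"increments": [{"tx":0.11,"ty":0.09,"tz":0.8,"ax":0,"ay":0,"az":0},{"tx":0,"ty":0,"tz":0.8,"ax":0,"ay":0,"az":0},{"tx":0,"ty":0,"tz":0.68,"ax":0,"ay":0,"az":0},{"tx":0,"ty":0,"tz":0,"ax":0,"ay":0,"az":0}]}}

```text
time_s: 4.7
ee_pos: [0.5239, -0.0424, 0.3532]
eef_rot: [3.141, 0.002, -0.586]
force: [0.2, 0.2, -0.3]
grip_width: 0.0621
grip_force: 0.0
```

>>> {"fn": "apply_moves", "kwargs": {"jaw": 1, "force": 20, "increments": [{"tx":0,"ty":0,"tz":0,"ax":0,"ay":0,"az":0},{"tx":0,"ty":0,"tz":0,"ax":0,"ay":0,"az":0},{"tx":0,"ty":0,"tz":0,"ax":0,"ay":0,"az":0},{"tx":0,"ty":0,"tz":0,"ax":0,"ay":0,"az":0}]}}

```text
time_s: 5.2
ee_pos: [0.5241, -0.0424, 0.3552]
eef_rot: [-3.141, -0.001, -0.586]
force: [-0.2, 0.1, 6.1]
grip_width: 0.0462
grip_force: 20.0
```

Grip width is 46 mm, so the fingers are on the diameter. Turning counter-clockwise means yaw up, which is az negative.

>>> {"fn": "apply_moves", "kwargs": {"increments": [{"tx":0,"ty":0,"tz":-0.012,"ax":0,"ay":0,"az":-1},{"tx":0,"ty":0,"tz":-0.012,"ax":0,"ay":0,"az":-1},{"tx":0,"ty":0,"tz":-0.012,"ax":0,"ay":0,"az":-1},{"tx":0,"ty":0,"tz":-0.012,"ax":0,"ay":0,"az":-1},{"tx":0,"ty":0,"tz":-0.012,"ax":0,"ay":0,"az":-1},{"tx":0,"ty":0,"tz":-0.012,"ax":0,"ay":0,"az":-1},{"tx":0,"ty":0,"tz":-0.012,"ax":0,"ay":0,"az":-1},{"tx":0,"ty":0,"tz":-0.012,"ax":0,"ay":0,"az":-1},{"tx":0,"ty":0,"tz":-0.012,"ax":0,"ay":0,"az":-1},{"tx":0,"ty":0,"tz":-0.012,"ax":0,"ay":0,"az":-1},{"tx":0,"ty":0,"tz":-0.012,"ax":0,"ay":0,"az":-1},{"tx":0,"ty":0,"tz":-0.012,"ax":0,"ay":0,"az":-1}]}}

```text
time_s: 6.7
ee_pos: [0.5239, -0.0429, 0.3585]
eef_rot: [3.141, 0.001, 0.463]
force: [0.3, -6.4, -1.3]
grip_width: 0.046
grip_force: 20.0
```

>>> {"fn": "apply_moves", "kwargs": {"jaw": 0.34, "increments": [{"tx":0,"ty":0,"tz":0,"ax":0,"ay":0,"az":0},{"tx":0,"ty":0,"tz":0,"ax":0,"ay":0,"az":0},{"tx":0,"ty":0,"tz":0,"ax":0,"ay":0,"az":0}]}}

```text
time_s: 7.08
ee_pos: [0.524, -0.0423, 0.3586]
eef_rot: [-3.142, -0.0, 0.46]
force: [-0.1, 0.3, 0.2]
grip_width: 0.0621
grip_force: 0.0
```

>>> {"fn": "apply_moves", "kwargs": {"increments": [{"tx":0,"ty":0,"tz":0,"ax":0,"ay":0,"az":1},{"tx":0,"ty":0,"tz":0,"ax":0,"ay":0,"az":1},{"tx":0,"ty":0,"tz":0,"ax":0,"ay":0,"az":1},{"tx":0,"ty":0,"tz":0,"ax":0,"ay":0,"az":1},{"tx":0,"ty":0,"tz":0,"ax":0,"ay":0,"az":1},{"tx":0,"ty":0,"tz":0,"ax":0,"ay":0,"az":1},{"tx":0,"ty":0,"tz":0,"ax":0,"ay":0,"az":1},{"tx":0,"ty":0,"tz":0,"ax":0,"ay":0,"az":1},{"tx":0,"ty":0,"tz":0,"ax":0,"ay":0,"az":1},{"tx":0,"ty":0,"tz":0,"ax":0,"ay":0,"az":1},{"tx":0,"ty":0,"tz":0,"ax":0,"ay":0,"az":1},{"tx":0,"ty":0,"tz":0,"ax":0,"ay":0,"az":1}]}}

```text
time_s: 8.57
ee_pos: [0.524, -0.0423, 0.3586]
eef_rot: [-3.141, 0.0, -0.59]
force: [-0.2, -0.1, 0.2]
grip_width: 0.0619
grip_force: 0.0
```

>>> {"fn": "apply_moves", "kwargs": {"jaw": 1, "increments": [{"tx":0,"ty":0,"tz":0,"ax":0,"ay":0,"az":0},{"tx":0,"ty":0,"tz":0,"ax":0,"ay":0,"az":0},{"tx":0,"ty":0,"tz":0,"ax":0,"ay":0,"az":0},{"tx":0,"ty":0,"tz":0,"ax":0,"ay":0,"az":0}]}}

```text
time_s: 9.07
ee_pos: [0.524, -0.0424, 0.3586]
eef_rot: [-3.141, -0.0, -0.586]
force: [0.0, -0.1, 0.0]
grip_width: 0.0448
grip_force: 19.9
```

>>> {"fn": "apply_moves", "kwargs": {"increments": [{"tx":0,"ty":0,"tz":-0.012,"ax":0,"ay":0,"az":-1},{"tx":0,"ty":0,"tz":-0.012,"ax":0,"ay":0,"az":-1},{"tx":0,"ty":0,"tz":-0.012,"ax":0,"ay":0,"az":-1},{"tx":0,"ty":0,"tz":-0.012,"ax":0,"ay":0,"az":-1},{"tx":0,"ty":0,"tz":-0.012,"ax":0,"ay":0,"az":-1},{"tx":0,"ty":0,"tz":-0.012,"ax":0,"ay":0,"az":-1},{"tx":0,"ty":0,"tz":-0.012,"ax":0,"ay":0,"az":-1},{"tx":0,"ty":0,"tz":-0.012,"ax":0,"ay":0,"az":-1},{"tx":0,"ty":0,"tz":-0.012,"ax":0,"ay":0,"az":-1},{"tx":0,"ty":0,"tz":-0.012,"ax":0,"ay":0,"az":-1},{"tx":0,"ty":0,"tz":-0.012,"ax":0,"ay":0,"az":-1},{"tx":0,"ty":0,"tz":-0.012,"ax":0,"ay":0,"az":-1}]}}

```text
time_s: 10.58
ee_pos: [0.524, -0.0428, 0.3629]
eef_rot: [3.141, 0.001, 0.464]
force: [-1.6, -4.1, 0.2]
grip_width: 0.045
grip_force: 19.9
```

>>> {"fn": "apply_moves", "kwargs": {"jaw": 0.34, "increments": [{"tx":0,"ty":0,"tz":0,"ax":0,"ay":0,"az":0},{"tx":0,"ty":0,"tz":0,"ax":0,"ay":0,"az":0},{"tx":0,"ty":0,"tz":0,"ax":0,"ay":0,"az":0}]}}

```text
time_s: 10.95
ee_pos: [0.524, -0.0423, 0.3629]
eef_rot: [-3.142, 0.0, 0.46]
force: [-0.2, -0.0, -0.7]
grip_width: 0.062
grip_force: 0.0
```

>>> {"fn": "apply_moves", "kwargs": {"increments": [{"tx":0,"ty":0,"tz":0,"ax":0,"ay":0,"az":1},{"tx":0,"ty":0,"tz":0,"ax":0,"ay":0,"az":1},{"tx":0,"ty":0,"tz":0,"ax":0,"ay":0,"az":1},{"tx":0,"ty":0,"tz":0,"ax":0,"ay":0,"az":1},{"tx":0,"ty":0,"tz":0,"ax":0,"ay":0,"az":1},{"tx":0,"ty":0,"tz":0,"ax":0,"ay":0,"az":1},{"tx":0,"ty":0,"tz":0,"ax":0,"ay":0,"az":1},{"tx":0,"ty":0,"tz":0,"ax":0,"ay":0,"az":1},{"tx":0,"ty":0,"tz":0,"ax":0,"ay":0,"az":1},{"tx":0,"ty":0,"tz":0,"ax":0,"ay":0,"az":1},{"tx":0,"ty":0,"tz":0,"ax":0,"ay":0,"az":1},{"tx":0,"ty":0,"tz":0,"ax":0,"ay":0,"az":1}]}}

```text
time_s: 12.45
ee_pos: [0.524, -0.0423, 0.3629]
eef_rot: [-3.142, 0.0, -0.59]
force: [-0.1, -0.2, -0.6]
grip_width: 0.0622
grip_force: 0.0
```

>>> {"fn": "apply_moves", "kwargs": {"jaw": 1, "increments": [{"tx":0,"ty":0,"tz":0,"ax":0,"ay":0,"az":0},{"tx":0,"ty":0,"tz":0,"ax":0,"ay":0,"az":0},{"tx":0,"ty":0,"tz":0,"ax":0,"ay":0,"az":0},{"tx":0,"ty":0,"tz":0,"ax":0,"ay":0,"az":0}]}}

```text
time_s: 12.95
ee_pos: [0.524, -0.0423, 0.363]
eef_rot: [-3.141, 0.0, -0.586]
force: [-0.1, 2.2, 1.5]
grip_width: 0.0457
grip_force: 20.0
```

>>> {"fn": "apply_moves", "kwargs": {"increments": [{"tx":0,"ty":0,"tz":-0.012,"ax":0,"ay":0,"az":-1},{"tx":0,"ty":0,"tz":-0.012,"ax":0,"ay":0,"az":-1},{"tx":0,"ty":0,"tz":-0.012,"ax":0,"ay":0,"az":-1},{"tx":0,"ty":0,"tz":-0.012,"ax":0,"ay":0,"az":-1},{"tx":0,"ty":0,"tz":-0.012,"ax":0,"ay":0,"az":-1},{"tx":0,"ty":0,"tz":-0.012,"ax":0,"ay":0,"az":-1},{"tx":0,"ty":0,"tz":-0.012,"ax":0,"ay":0,"az":-1},{"tx":0,"ty":0,"tz":-0.012,"ax":0,"ay":0,"az":-1},{"tx":0,"ty":0,"tz":-0.012,"ax":0,"ay":0,"az":-1},{"tx":0,"ty":0,"tz":-0.012,"ax":0,"ay":0,"az":-1},{"tx":0,"ty":0,"tz":-0.012,"ax":0,"ay":0,"az":-1},{"tx":0,"ty":0,"tz":-0.012,"ax":0,"ay":0,"az":-1}]}}

```text
time_s: 14.45
ee_pos: [0.5239, -0.0431, 0.3671]
eef_rot: [3.14, 0.002, 0.464]
force: [-2.7, -6.6, -0.4]
grip_width: 0.0461
grip_force: 20.0
```

>>> {"fn": "apply_moves", "kwargs": {"jaw": 0.34, "increments": [{"tx":0,"ty":0,"tz":0,"ax":0,"ay":0,"az":0},{"tx":0,"ty":0,"tz":0,"ax":0,"ay":0,"az":0},{"tx":0,"ty":0,"tz":0,"ax":0,"ay":0,"az":0}]}}

```text
time_s: 14.82
ee_pos: [0.524, -0.0424, 0.3672]
eef_rot: [-3.142, -0.0, 0.46]
force: [0.5, -0.6, 0.3]
grip_width: 0.0616
grip_force: 0.0
```

>>> {"fn": "apply_moves", "kwargs": {"increments": [{"tx":0,"ty":0,"tz":0,"ax":0,"ay":0,"az":1},{"tx":0,"ty":0,"tz":0,"ax":0,"ay":0,"az":1},{"tx":0,"ty":0,"tz":0,"ax":0,"ay":0,"az":1},{"tx":0,"ty":0,"tz":0,"ax":0,"ay":0,"az":1},{"tx":0,"ty":0,"tz":0,"ax":0,"ay":0,"az":1},{"tx":0,"ty":0,"tz":0,"ax":0,"ay":0,"az":1},{"tx":0,"ty":0,"tz":0,"ax":0,"ay":0,"az":1},{"tx":0,"ty":0,"tz":0,"ax":0,"ay":0,"az":1},{"tx":0,"ty":0,"tz":0,"ax":0,"ay":0,"az":1},{"tx":0,"ty":0,"tz":0,"ax":0,"ay":0,"az":1},{"tx":0,"ty":0,"tz":0,"ax":0,"ay":0,"az":1},{"tx":0,"ty":0,"tz":0,"ax":0,"ay":0,"az":1}]}}

```text
time_s: 16.32
ee_pos: [0.524, -0.0423, 0.3672]
eef_rot: [-3.142, 0.0, -0.59]
force: [0.4, -0.7, 1.2]
grip_width: 0.0619
grip_force: 0.0
```

>>> {"fn": "apply_moves", "kwargs": {"jaw": 1, "increments": [{"tx":0,"ty":0,"tz":0,"ax":0,"ay":0,"az":0},{"tx":0,"ty":0,"tz":0,"ax":0,"ay":0,"az":0},{"tx":0,"ty":0,"tz":0,"ax":0,"ay":0,"az":0},{"tx":0,"ty":0,"tz":0,"ax":0,"ay":0,"az":0}]}}

```text
time_s: 16.82
ee_pos: [0.524, -0.0425, 0.3673]
eef_rot: [-3.142, -0.0, -0.586]
force: [-1.3, -1.1, 2.2]
grip_width: 0.0466
grip_force: 2.0
```

```bash
python3 - <<'E'
from h import *
s=cam("side");save(s,"s3.png",(220,90,370,240),4)
E
```

```text
(no output)
```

View pics/s3.png

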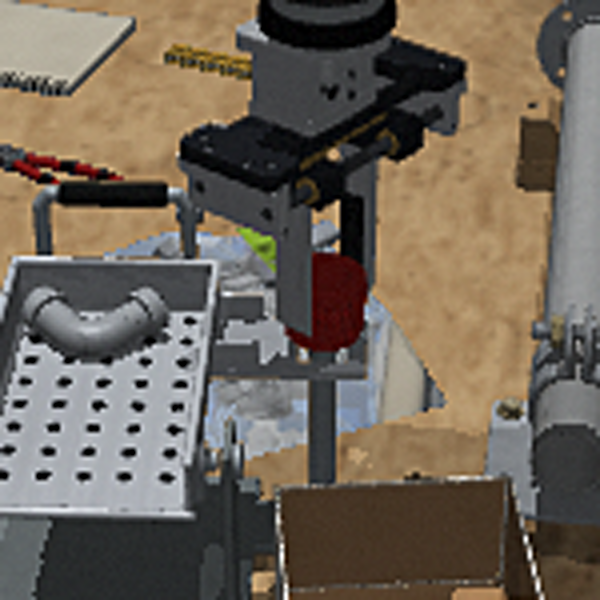

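The knob has risen clear of the lug, with the stud showing below it. The pad force reads 2 N, which is the slackened grip, so I'll let it re-close and then make the fourth and fifth turns.

>>> {"fn": "apply_moves", "kwargs": {"jaw": 1, "force": 20, "increments": [{"tx":0,"ty":0,"tz":0,"ax":0,"ay":0,"az":0},{"tx":0,"ty":0,"tz":0,"ax":0,"ay":0,"az":0},{"tx":0,"ty":0,"tz":0,"ax":0,"ay":0,"az":0},{"tx":0,"ty":0,"tz":0,"ax":0,"ay":0,"az":0}]}}

```text
time_s: 17.38
ee_pos: [0.524, -0.0424, 0.3672]
eef_rot: [-3.142, -0.0, -0.586]
force: [-0.2, -0.2, 2.2]
grip_width: 0.0464
grip_force: 19.9
```

>>> {"fn": "apply_moves", "kwargs": {"increments": [{"tx":0,"ty":0,"tz":-0.012,"ax":0,"ay":0,"az":-1},{"tx":0,"ty":0,"tz":-0.012,"ax":0,"ay":0,"az":-1},{"tx":0,"ty":0,"tz":-0.012,"ax":0,"ay":0,"az":-1},{"tx":0,"ty":0,"tz":-0.012,"ax":0,"ay":0,"az":-1},{"tx":0,"ty":0,"tz":-0.012,"ax":0,"ay":0,"az":-1},{"tx":0,"ty":0,"tz":-0.012,"ax":0,"ay":0,"az":-1},{"tx":0,"ty":0,"tz":-0.012,"ax":0,"ay":0,"az":-1},{"tx":0,"ty":0,"tz":-0.012,"ax":0,"ay":0,"az":-1},{"tx":0,"ty":0,"tz":-0.012,"ax":0,"ay":0,"az":-1},{"tx":0,"ty":0,"tz":-0.012,"ax":0,"ay":0,"az":-1},{"tx":0,"ty":0,"tz":-0.012,"ax":0,"ay":0,"az":-1},{"tx":0,"ty":0,"tz":-0.012,"ax":0,"ay":0,"az":-1}]}}

```text
time_s: 18.88
ee_pos: [0.524, -0.0429, 0.3717]
eef_rot: [3.14, 0.0, 0.463]
force: [0.1, -7.4, 2.1]
grip_width: 0.0457
grip_force: 19.9
```

>>> {"fn": "apply_moves", "kwargs": {"jaw": 0.34, "increments": [{"tx":0,"ty":0,"tz":0,"ax":0,"ay":0,"az":0},{"tx":0,"ty":0,"tz":0,"ax":0,"ay":0,"az":0},{"tx":0,"ty":0,"tz":0,"ax":0,"ay":0,"az":0}]}}

```text
time_s: 19.25
ee_pos: [0.524, -0.0423, 0.3714]
eef_rot: [-3.141, 0.0, 0.46]
force: [0.1, 0.3, -0.5]
grip_width: 0.062
grip_force: 0.0
```

>>> {"fn": "apply_moves", "kwargs": {"increments": [{"tx":0,"ty":0,"tz":0,"ax":0,"ay":0,"az":1},{"tx":0,"ty":0,"tz":0,"ax":0,"ay":0,"az":1},{"tx":0,"ty":0,"tz":0,"ax":0,"ay":0,"az":1},{"tx":0,"ty":0,"tz":0,"ax":0,"ay":0,"az":1},{"tx":0,"ty":0,"tz":0,"ax":0,"ay":0,"az":1},{"tx":0,"ty":0,"tz":0,"ax":0,"ay":0,"az":1},{"tx":0,"ty":0,"tz":0,"ax":0,"ay":0,"az":1},{"tx":0,"ty":0,"tz":0,"ax":0,"ay":0,"az":1},{"tx":0,"ty":0,"tz":0,"ax":0,"ay":0,"az":1},{"tx":0,"ty":0,"tz":0,"ax":0,"ay":0,"az":1},{"tx":0,"ty":0,"tz":0,"ax":0,"ay":0,"az":1},{"tx":0,"ty":0,"tz":0,"ax":0,"ay":0,"az":1}]}}

```text
time_s: 20.75
ee_pos: [0.524, -0.0423, 0.3715]
eef_rot: [-3.142, 0.0, -0.59]
force: [-0.1, 0.0, -0.6]
grip_width: 0.0618
grip_force: 0.0
```

>>> {"fn": "apply_moves", "kwargs": {"jaw": 1, "force": 30, "increments": [{"tx":0,"ty":0,"tz":0,"ax":0,"ay":0,"az":0},{"tx":0,"ty":0,"tz":0,"ax":0,"ay":0,"az":0},{"tx":0,"ty":0,"tz":0,"ax":0,"ay":0,"az":0},{"tx":0,"ty":0,"tz":0,"ax":0,"ay":0,"az":0}]}}

```text
time_s: 21.25
ee_pos: [0.524, -0.0423, 0.3717]
eef_rot: [-3.141, -0.0, -0.586]
force: [-0.6, 3.1, 3.2]
grip_width: 0.0453
grip_force: 30.0
```

>>> {"fn": "apply_moves", "kwargs": {"increments": [{"tx":0,"ty":0,"tz":-0.012,"ax":0,"ay":0,"az":-1},{"tx":0,"ty":0,"tz":-0.012,"ax":0,"ay":0,"az":-1},{"tx":0,"ty":0,"tz":-0.012,"ax":0,"ay":0,"az":-1},{"tx":0,"ty":0,"tz":-0.012,"ax":0,"ay":0,"az":-1},{"tx":0,"ty":0,"tz":-0.012,"ax":0,"ay":0,"az":-1},{"tx":0,"ty":0,"tz":-0.012,"ax":0,"ay":0,"az":-1},{"tx":0,"ty":0,"tz":-0.05,"ax":0,"ay":0,"az":-1},{"tx":0,"ty":0,"tz":-0.05,"ax":0,"ay":0,"az":-1},{"tx":0,"ty":0,"tz":-0.1,"ax":0,"ay":0,"az":-1}]}}

```text
time_s: 22.38
ee_pos: [0.5239, -0.0427, 0.3792]
eef_rot: [3.141, 0.001, 0.202]
force: [0.0, -1.3, -1.2]
grip_width: 0.0449
grip_force: 30.0
```

Free: there is no axial force while it rises. I'll lift, then check and work out the move to the bin.

>>> {"fn": "apply_moves", "kwargs": {"increments": [{"tx":0,"ty":0,"tz":-0.25,"ax":0,"ay":0,"az":0},{"tx":0,"ty":0,"tz":-0.35,"ax":0,"ay":0,"az":0},{"tx":0,"ty":0,"tz":-0.5,"ax":0,"ay":0,"az":0},{"tx":0,"ty":0,"tz":-0.5,"ax":0,"ay":0,"az":0}]}}

```text
time_s: 22.88
ee_pos: [0.524, -0.0424, 0.4291]
eef_rot: [3.141, -0.001, 0.198]
force: [-0.1, -0.2, -1.1]
grip_width: 0.045
grip_force: 30.0
```

```bash
python3 - <<'E'
from h import *
np.set_printoptions(precision=4,suppress=True)
go(.5704,.358,.245,1.47)
t=cam("top");b,l=blobs(t,(108,150,60),(125,255,255),500)
for q in b: print(q[0].tolist(),q[1].round(1).tolist())
E
```

```text
grasp [ 0.5241 -0.0424  0.2491] yaw 0.198 units t [  4.144 -12.78    0.136] az -14.57 w 0.045 t 22.875
[0, 140, 64, 60, 2649] [31.4, 169.8]
[165, 185, 44, 56, 1691] [188.0, 214.9]
[0, 202, 43, 52, 1287] [18.7, 225.1]
```

>>> {"fn": "apply_moves", "kwargs": {"increments": [{"tx":0.3,"ty":-0.91,"tz":0,"ax":0,"ay":0,"az":0},{"tx":0.3,"ty":-0.91,"tz":0,"ax":0,"ay":0,"az":0},{"tx":0.3,"ty":-0.91,"tz":0,"ax":0,"ay":0,"az":0},{"tx":0.3,"ty":-0.91,"tz":0,"ax":0,"ay":0,"az":0},{"tx":0.3,"ty":-0.91,"tz":0,"ax":0,"ay":0,"az":0},{"tx":0.3,"ty":-0.91,"tz":0,"ax":0,"ay":0,"az":0},{"tx":0.3,"ty":-0.91,"tz":0,"ax":0,"ay":0,"az":0},{"tx":0.3,"ty":-0.91,"tz":0,"ax":0,"ay":0,"az":0},{"tx":0.3,"ty":-0.91,"tz":0,"ax":0,"ay":0,"az":0},{"tx":0.3,"ty":-0.91,"tz":0,"ax":0,"ay":0,"az":0},{"tx":0.3,"ty":-0.91,"tz":0,"ax":0,"ay":0,"az":0},{"tx":0.3,"ty":-0.91,"tz":0,"ax":0,"ay":0,"az":0}]}}

```text
time_s: 24.42
ee_pos: [0.5652, 0.301, 0.428]
eef_rot: [-3.142, -0.0, 0.199]
force: [-0.6, -0.3, -1.7]
grip_width: 0.0448
grip_force: 30.0
```

>>> {"fn": "apply_moves", "kwargs": {"increments": [{"tx":0.28,"ty":-0.93,"tz":0,"ax":0,"ay":0,"az":0},{"tx":0.26,"ty":-0.93,"tz":0,"ax":0,"ay":0,"az":0},{"tx":0,"ty":0,"tz":0.2,"ax":0,"ay":0,"az":-1},{"tx":0,"ty":0,"tz":0.3,"ax":0,"ay":0,"az":-1},{"tx":0,"ty":0,"tz":0.3,"ax":0,"ay":0,"az":-1},{"tx":0,"ty":0,"tz":0.3,"ax":0,"ay":0,"az":-1},{"tx":0,"ty":0,"tz":0.3,"ax":0,"ay":0,"az":-1},{"tx":0,"ty":0,"tz":0.3,"ax":0,"ay":0,"az":-1},{"tx":0,"ty":0,"tz":0.3,"ax":0,"ay":0,"az":-1},{"tx":0,"ty":0,"tz":0.3,"ax":0,"ay":0,"az":-1},{"tx":0,"ty":0,"tz":0.3,"ax":0,"ay":0,"az":-1},{"tx":0,"ty":0,"tz":0.3,"ax":0,"ay":0,"az":-1}]}}

```text
time_s: 25.92
ee_pos: [0.57, 0.358, 0.3406]
eef_rot: [3.142, -0.0, 1.074]
force: [0.4, -0.5, -0.9]
grip_width: 0.0451
grip_force: 30.0
```

>>> {"fn": "apply_moves", "kwargs": {"increments": [{"tx":0,"ty":0,"tz":0.2,"ax":0,"ay":0,"az":-1},{"tx":0,"ty":0,"tz":0.2,"ax":0,"ay":0,"az":-1},{"tx":0,"ty":0,"tz":0,"ax":0,"ay":0,"az":-1},{"tx":0,"ty":0,"tz":0,"ax":0,"ay":0,"az":-1},{"tx":0,"ty":0,"tz":0,"ax":0,"ay":0,"az":-0.5},{"tx":0,"ty":0,"tz":0,"ax":0,"ay":0,"az":0}]}}

```text
time_s: 26.68
ee_pos: [0.57, 0.358, 0.3289]
eef_rot: [3.142, -0.0, 1.464]
force: [0.4, 0.0, -0.9]
grip_width: 0.0452
grip_force: 30.0
```

```bash
python3 - <<'E'
from h import *
np.set_printoptions(precision=4,suppress=True)
go(.5704,.358,.045,1.47)
c=cam("wrist");save(c,"w2.png")
print(proj(c,[[.5704,.358,.005]]))
E
```

```text
grasp [0.57   0.358  0.1489] yaw 1.464 units t [0.001 0.012 3.462] az -0.07 w 0.0452 t 26.675
[[280.6282 203.1971]]
```

View pics/w2.png

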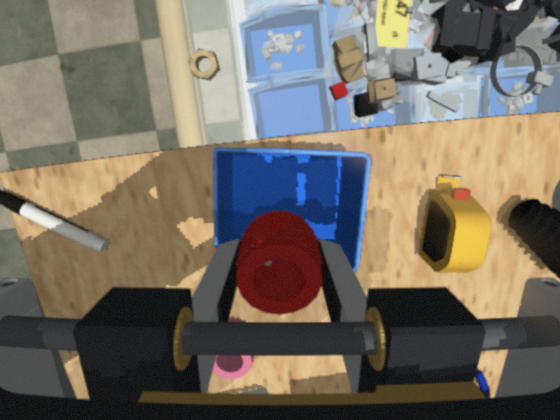

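The bin is centred under the held knob, with its rim spanning columns 215–370 and the knob at 281. Lowering it in.

>>> {"fn": "apply_moves", "kwargs": {"increments": [{"tx":0,"ty":0.1,"tz":0.7,"ax":0,"ay":0,"az":0},{"tx":0,"ty":0,"tz":0.8,"ax":0,"ay":0,"az":0},{"tx":0,"ty":0,"tz":0.8,"ax":0,"ay":0,"az":0},{"tx":0,"ty":0,"tz":0.6,"ax":0,"ay":0,"az":0},{"tx":0,"ty":0,"tz":0.4,"ax":0,"ay":0,"az":0},{"tx":0,"ty":0,"tz":0.2,"ax":0,"ay":0,"az":0},{"tx":0,"ty":0,"tz":0,"ax":0,"ay":0,"az":0}]}}

```text
time_s: 27.6
ee_pos: [0.573, 0.3577, 0.2237]
eef_rot: [3.141, -0.0, 1.464]
force: [0.1, -0.9, -1.0]
grip_width: 0.0452
grip_force: 30.0
```

>>> {"fn": "apply_moves", "kwargs": {"jaw": 0.36, "increments": [{"tx":0,"ty":0,"tz":0,"ax":0,"ay":0,"az":0},{"tx":0,"ty":0,"tz":0,"ax":0,"ay":0,"az":0},{"tx":0,"ty":0,"tz":0,"ax":0,"ay":0,"az":0},{"tx":0,"ty":0,"tz":-0.3,"ax":0,"ay":0,"az":0},{"tx":0,"ty":0,"tz":-0.9,"ax":0,"ay":0,"az":0},{"tx":0,"ty":0,"tz":-0.9,"ax":0,"ay":0,"az":0},{"tx":0,"ty":0,"tz":-0.9,"ax":0,"ay":0,"az":0},{"tx":0,"ty":0,"tz":-0.9,"ax":0,"ay":0,"az":0},{"tx":0,"ty":0,"tz":-0.5,"ax":0,"ay":0,"az":0},{"tx":0,"ty":0,"tz":0,"ax":0,"ay":0,"az":0}]}}

```text
time_s: 28.85
ee_pos: [0.5729, 0.3576, 0.3567]
eef_rot: [3.14, -0.001, 1.464]
force: [0.0, -0.4, -0.5]
grip_width: 0.0601
grip_force: 0.0
```

```bash
python3 - <<'E'
from h import *
np.set_printoptions(precision=4,suppress=True)
w=cam("wrist");t=cam("top")
for lo in((0,120,40),):
    b,_=blobs(t,lo,(8,255,255),80);print("top red",[(q[0].tolist(),q[1].round(1).tolist()) for q in b])
    b,_=blobs(w,lo,(8,255,255),300);print("wrist red",[onz(w,[q[1]],.04) for q in b])
# carton: rim corners via mask of white rim is fragile; save crop
save(t,"top2.png",(160,115,420,315),3)
E
```

```text
top red [([466, 48, 35, 22, 268], [484.2, 58.5])]
wrist red [array([[0.5719, 0.3631, 0.04  ]])]
```

View pics/top2.png

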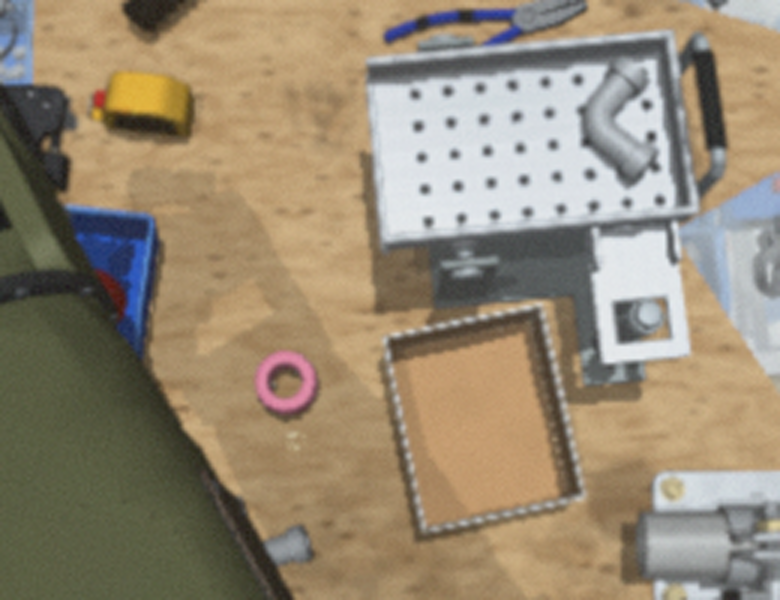

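The red knob is in the bin and the carton hasn't moved. The loose elbow may have shifted, as its mouth is now near (300,540) in the crop. Next is the carton: pinch its near (-x) wall 30 mm off-centre toward +y.

>>> {"fn": "apply_moves", "kwargs": {"increments": [{"tx":-0.884,"ty":-0.455,"tz":0,"ax":0,"ay":0,"az":0},{"tx":-0.884,"ty":-0.455,"tz":0,"ax":0,"ay":0,"az":0},{"tx":-0.884,"ty":-0.455,"tz":0,"ax":0,"ay":0,"az":0},{"tx":-0.884,"ty":-0.455,"tz":0,"ax":0,"ay":0,"az":0},{"tx":-0.884,"ty":-0.455,"tz":0,"ax":0,"ay":0,"az":0},{"tx":-0.884,"ty":-0.455,"tz":0,"ax":0,"ay":0,"az":0},{"tx":-0.884,"ty":-0.455,"tz":0,"ax":0,"ay":0,"az":0},{"tx":-0.884,"ty":-0.455,"tz":0,"ax":0,"ay":0,"az":0},{"tx":-0.884,"ty":-0.455,"tz":0,"ax":0,"ay":0,"az":0},{"tx":-0.884,"ty":-0.455,"tz":0,"ax":0,"ay":0,"az":0},{"tx":-0.884,"ty":-0.455,"tz":0,"ax":0,"ay":0,"az":0},{"tx":0,"ty":0,"tz":0,"ax":0,"ay":0,"az":-1}]}}

```text
time_s: 30.45
ee_pos: [0.3918, 0.0825, 0.3549]
eef_rot: [-3.14, 0.0, 1.552]
force: [-0.7, 0.1, 0.9]
grip_width: 0.0601
grip_force: 0.0
```

>>> {"fn": "apply_moves", "kwargs": {"increments": [{"tx":0,"ty":0,"tz":0,"ax":0,"ay":0,"az":-1},{"tx":0,"ty":0,"tz":0,"ax":0,"ay":0,"az":-1},{"tx":0,"ty":0,"tz":0,"ax":0,"ay":0,"az":0}]}}

```text
time_s: 30.82
ee_pos: [0.3925, 0.0835, 0.355]
eef_rot: [-3.14, -0.0, 1.726]
force: [0.2, 0.2, -0.0]
grip_width: 0.0601
grip_force: 0.0
```

```bash
python3 - <<'E'
from h import *
np.set_printoptions(precision=4,suppress=True)
go(.3927,.0836,.07,1.731)
c=cam("wrist");save(c,"w3.png")
print(proj(c,[[.3856,.1123,.082],[.5248,.1315,.082],[.4073,-.0041,.082],[.3927,.0836,.082]]))
E
```

```text
grasp [0.3923 0.0835 0.175 ] yaw 1.726 units t [0.001 0.02  3.498] az -0.06 w 0.0601 t 30.825
[[277.989  183.133 ]
 [450.29   186.554 ]
 [282.1505 313.2292]
 [281.2208 218.5646]]
```

View pics/w3.png

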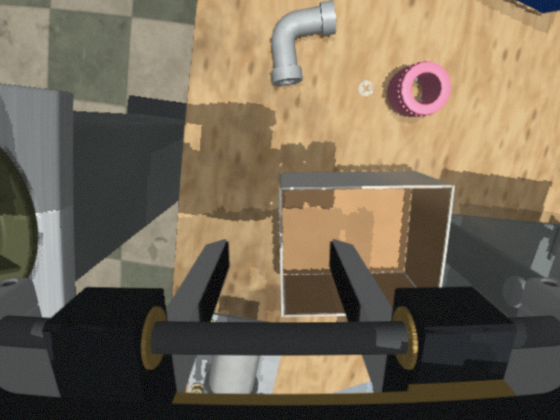

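The rim corners at (280,187), (450,187) and (284,314) match the prediction within a few pixels, and the wall lies between the fingers. Descending to pinch, then a small lift.

>>> {"fn": "apply_moves", "kwargs": {"increments": [{"tx":0,"ty":0.03,"tz":0.8,"ax":0,"ay":0,"az":0},{"tx":0,"ty":0,"tz":0.8,"ax":0,"ay":0,"az":0},{"tx":0,"ty":0,"tz":0.8,"ax":0,"ay":0,"az":0},{"tx":0,"ty":0,"tz":0.7,"ax":0,"ay":0,"az":0},{"tx":0,"ty":0,"tz":0.4,"ax":0,"ay":0,"az":0},{"tx":0,"ty":0,"tz":0,"ax":0,"ay":0,"az":0}]}}

```text
time_s: 31.62
ee_pos: [0.3935, 0.0837, 0.2502]
eef_rot: [-3.14, -0.0, 1.725]
force: [0.5, -1.0, 0.7]
grip_width: 0.0603
grip_force: 0.0
```

>>> {"fn": "apply_moves", "kwargs": {"jaw": 1, "force": 30, "increments": [{"tx":0,"ty":0,"tz":0,"ax":0,"ay":0,"az":0},{"tx":0,"ty":0,"tz":0,"ax":0,"ay":0,"az":0},{"tx":0,"ty":0,"tz":0,"ax":0,"ay":0,"az":0},{"tx":0,"ty":0,"tz":0,"ax":0,"ay":0,"az":0},{"tx":0,"ty":0,"tz":0,"ax":0,"ay":0,"az":0},{"tx":0,"ty":0,"tz":0,"ax":0,"ay":0,"az":0},{"tx":0,"ty":0,"tz":0,"ax":0,"ay":0,"az":0},{"tx":0,"ty":0,"tz":0,"ax":0,"ay":0,"az":0}]}}

```text
time_s: 32.62
ee_pos: [0.3936, 0.0837, 0.2507]
eef_rot: [3.142, -0.0, 1.726]
force: [0.7, -1.1, 0.3]
grip_width: 0.0018
grip_force: 30.0
```

>>> {"fn": "apply_moves", "kwargs": {"increments": [{"tx":0,"ty":0,"tz":-0.3,"ax":0,"ay":0,"az":0},{"tx":0,"ty":0,"tz":-0.5,"ax":0,"ay":0,"az":0},{"tx":0,"ty":0,"tz":-0.5,"ax":0,"ay":0,"az":0},{"tx":0,"ty":0,"tz":-0.5,"ax":0,"ay":0,"az":0},{"tx":0,"ty":0,"tz":-0.5,"ax":0,"ay":0,"az":0},{"tx":0,"ty":0,"tz":0,"ax":0,"ay":0,"az":0}]}}

```text
time_s: 33.38
ee_pos: [0.3936, 0.0837, 0.3207]
eef_rot: [3.139, 0.0, 1.726]
force: [0.3, 0.3, -1.3]
grip_width: 0.0016
grip_force: 30.0
```

```bash
python3 - <<'E'
from h import *
np.set_printoptions(precision=4,suppress=True)
go(.566,.24,.14,1.631)
E
```

```text
grasp [0.394  0.0837 0.1407] yaw 1.726 units t [4.258 6.471 0.038] az 1.09 w 0.0016 t 33.375
```

>>> {"fn": "apply_moves", "kwargs": {"increments": [{"tx":0.99,"ty":0,"tz":0,"ax":0,"ay":0,"az":0},{"tx":0.99,"ty":0,"tz":0,"ax":0,"ay":0,"az":0},{"tx":0.99,"ty":0,"tz":0,"ax":0,"ay":0,"az":0},{"tx":0.99,"ty":0,"tz":0,"ax":0,"ay":0,"az":0},{"tx":0.99,"ty":0,"tz":0,"ax":0,"ay":0,"az":0},{"tx":0,"ty":0,"tz":0.15,"ax":0,"ay":0,"az":0.5},{"tx":0,"ty":0,"tz":0.15,"ax":0,"ay":0,"az":0.59},{"tx":0,"ty":0.9,"tz":0,"ax":0,"ay":0,"az":0},{"tx":0,"ty":0.9,"tz":0,"ax":0,"ay":0,"az":0},{"tx":0,"ty":0.9,"tz":0,"ax":0,"ay":0,"az":0},{"tx":0,"ty":0.9,"tz":0,"ax":0,"ay":0,"az":0},{"tx":0,"ty":0,"tz":0.3,"ax":0,"ay":0,"az":0}]}}

```text
time_s: 34.88
ee_pos: [0.4793, 0.2367, 0.3009]
eef_rot: [3.141, -0.0, 1.63]
force: [0.2, -0.2, -2.4]
grip_width: 0.002
grip_force: 30.0
```

>>> {"fn": "apply_moves", "kwargs": {"increments": [{"tx":0,"ty":0.96,"tz":0,"ax":0,"ay":0,"az":0},{"tx":0,"ty":0.96,"tz":0,"ax":0,"ay":0,"az":0},{"tx":-0.5,"ty":0.96,"tz":0,"ax":0,"ay":0,"az":0},{"tx":-0.5,"ty":0,"tz":0.2,"ax":0,"ay":0,"az":0},{"tx":-0.55,"ty":0,"tz":0.3,"ax":0,"ay":0,"az":0},{"tx":0,"ty":0,"tz":0,"ax":0,"ay":0,"az":0}]}}

```text
time_s: 35.62
ee_pos: [0.5667, 0.1947, 0.2856]
eef_rot: [-3.139, 0.0, 1.63]
force: [0.0, 0.0, 0.0]
grip_width: 0.0019
grip_force: 30.0
```

```bash
python3 - <<'E'
from h import *
np.set_printoptions(precision=4,suppress=True)
go(.568,.1927,.0707,1.631)
s=cam("side");save(s,"s4.png",(190,100,390,340),2.4)
E
```

```text
grasp [0.5663 0.1946 0.1056] yaw 1.63 units t [-0.064  0.054  1.165] az -0.01 w 0.0019 t 35.625
```

View pics/s4.png

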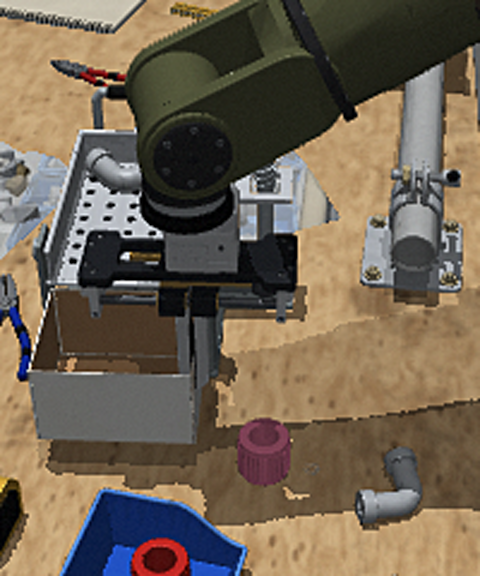

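The carton hangs level beside the tray's open end. Lowering and releasing.

>>> {"fn": "apply_moves", "kwargs": {"increments": [{"tx":-0.06,"ty":0.05,"tz":0.3,"ax":0,"ay":0,"az":0},{"tx":0,"ty":0,"tz":0.4,"ax":0,"ay":0,"az":0},{"tx":0,"ty":0,"tz":0.3,"ax":0,"ay":0,"az":0},{"tx":0,"ty":0,"tz":0.17,"ax":0,"ay":0,"az":0},{"tx":0,"ty":0,"tz":0,"ax":0,"ay":0,"az":0},{"tx":0,"ty":0,"tz":0,"ax":0,"ay":0,"az":0}]}}

```text
time_s: 36.42
ee_pos: [0.5691, 0.194, 0.2516]
eef_rot: [3.141, -0.0, 1.631]
force: [0.0, 0.3, -1.9]
grip_width: 0.0019
grip_force: 30.0
```

>>> {"fn": "apply_moves", "kwargs": {"jaw": 0.5, "increments": [{"tx":0,"ty":0,"tz":0,"ax":0,"ay":0,"az":0},{"tx":0,"ty":0,"tz":0,"ax":0,"ay":0,"az":0},{"tx":0,"ty":0,"tz":0,"ax":0,"ay":0,"az":0},{"tx":0,"ty":0,"tz":-0.4,"ax":0,"ay":0,"az":0},{"tx":0,"ty":0,"tz":-0.8,"ax":0,"ay":0,"az":0},{"tx":0,"ty":0,"tz":-0.9,"ax":0,"ay":0,"az":0},{"tx":0,"ty":0,"tz":-0.9,"ax":0,"ay":0,"az":0},{"tx":0,"ty":0,"tz":-0.9,"ax":0,"ay":0,"az":0},{"tx":0,"ty":0,"tz":0,"ax":0,"ay":0,"az":0}]}}

```text
time_s: 37.55
ee_pos: [0.569, 0.194, 0.3713]
eef_rot: [3.137, -0.001, 1.631]
force: [0.0, 0.2, 0.1]
grip_width: 0.047
grip_force: 0.0
```

```bash
python3 - <<'E'
from h import *
np.set_printoptions(precision=4,suppress=True)
go(.40,.24,.15)
# elbow: smooth grey blobs on bench in side view, region near it
s=cam("side");t=cam("top")
for n,c,(x0,y0,x1,y1) in(("side",s,(325,275,375,335)),("top",t,(205,260,280,320))):
    h=cv2.cvtColor(c["pixels"],cv2.COLOR_RGB2HSV);m=np.zeros(h.shape[:2],np.uint8)
    m[y0:y1,x0:x1]=cv2.inRange(h,(0,0,70),(180,60,255))[y0:y1,x0:x1]
    k,l,st,ce=cv2.connectedComponentsWithStats(m)
    for i in range(1,k):
        if st[i][4]>80: print(n,st[i],ce[i],onz(c,[ce[i]],.015))
save(s,"s5.png",(190,200,390,350),4)
E
```

```text
grasp [0.5698 0.1942 0.1913] yaw 1.631 units t [ 1.864 -5.564  1.354] az None w 0.047 t 37.55
side [340 286  26  32 399] [354.3784 303.1203] [[0.3835 0.2362 0.015 ]]
```

View pics/s5.png

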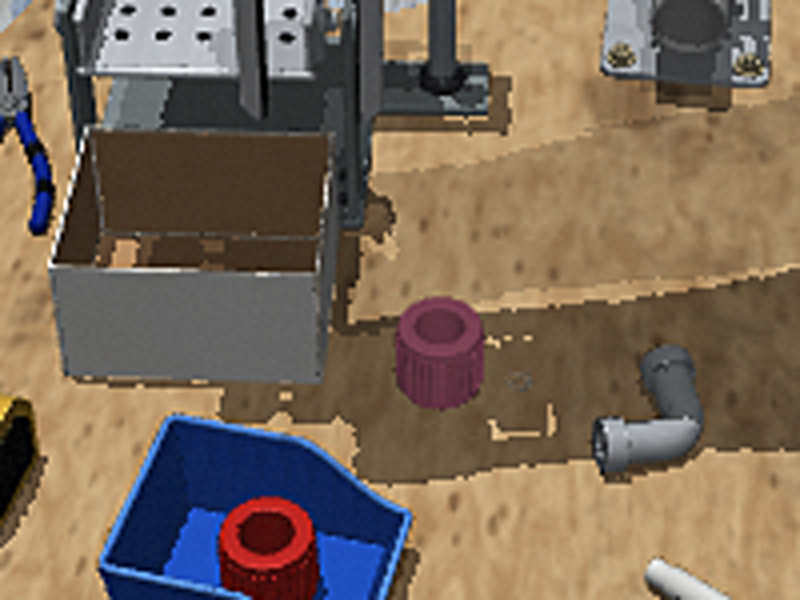

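The carton stands correctly at the tray end and the red knob sits in the bin. The loose elbow's mouths are at crop (605,445) and (667,362), with its bend at (690,432).

```bash
python3 - <<'E'
from h import *
np.set_printoptions(precision=4,suppress=True)
s=cam("side")
P=onz(s,[(190+x/4,200+y/4) for x,y in((607,445),(667,358),(688,432))],.015);print(P)
d=P[2,:2]-P[:2,:2].mean(0);print("corner dir",d,np.arctan2(d[1],d[0]))
q=get_obs()['qpos'];print(q)
go(.385,.237,.15)
E
```

```text
[[0.4093 0.2619 0.015 ]
 [0.379  0.1956 0.015 ]
 [0.3676 0.2484 0.015 ]]
corner dir [-0.0266  0.0197] 2.5044187630471835
[0.2676 0.4436 1.4123 0.     1.2868 0.2074]
grasp [0.5687 0.1939 0.1878] yaw 1.631 units t [ 1.804 -6.023  1.266] az None w 0.0467 t 37.7
```

>>> {"fn": "apply_moves", "kwargs": {"jaw": 0.1, "increments": [{"tx":0.257,"ty":-0.86,"tz":0,"ax":0,"ay":0,"az":0},{"tx":0.257,"ty":-0.86,"tz":0,"ax":0,"ay":0,"az":0},{"tx":0.257,"ty":-0.86,"tz":0,"ax":0,"ay":0,"az":0},{"tx":0.257,"ty":-0.86,"tz":0,"ax":0,"ay":0,"az":0},{"tx":0.257,"ty":-0.86,"tz":0,"ax":0,"ay":0,"az":0},{"tx":0.257,"ty":-0.86,"tz":0,"ax":0,"ay":0,"az":0},{"tx":0.257,"ty":-0.86,"tz":0,"ax":0,"ay":0,"az":0},{"tx":0,"ty":0,"tz":0,"ax":0,"ay":0,"az":1},{"tx":0,"ty":0,"tz":0,"ax":0,"ay":0,"az":1},{"tx":0,"ty":0,"tz":0,"ax":0,"ay":0,"az":1},{"tx":0,"ty":0,"tz":0,"ax":0,"ay":0,"az":1},{"tx":0,"ty":0,"tz":0,"ax":0,"ay":0,"az":1}]}}

```text
time_s: 39.2
ee_pos: [0.3854, 0.2369, 0.3677]
eef_rot: [-3.14, 0.001, 1.192]
force: [-0.9, 0.8, -0.0]
grip_width: 0.0847
grip_force: 0.0
```

>>> {"fn": "apply_moves", "kwargs": {"increments": [{"tx":0,"ty":0,"tz":0.5,"ax":0,"ay":0,"az":1},{"tx":0,"ty":0,"tz":0.5,"ax":0,"ay":0,"az":0.9},{"tx":0,"ty":0,"tz":0.0,"ax":0,"ay":0,"az":0}]}}

```text
time_s: 39.58
ee_pos: [0.3853, 0.2368, 0.3372]
eef_rot: [-3.14, 0.003, 1.029]
force: [-1.6, 0.5, 1.0]
grip_width: 0.0848
grip_force: 0.0
```

```bash
python3 - <<'E'
from h import *
np.set_printoptions(precision=4,suppress=True)
go(.385,.237,.015)
c=cam("wrist");save(c,"w4.png")
E
```

```text
grasp [0.3848 0.2366 0.1572] yaw 1.029 units t [0.029 0.007 4.739] az None w 0.0848 t 39.575
```

View pics/w4.png

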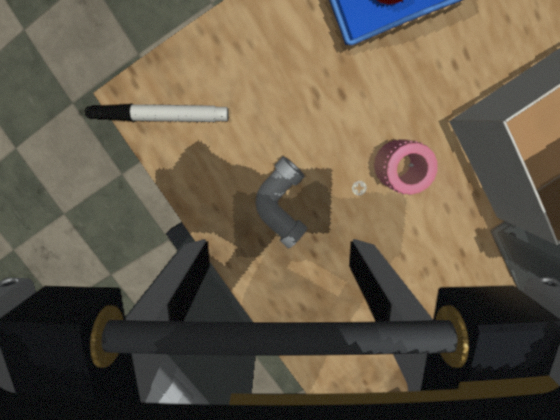

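The elbow's mouths are at (292,168) and (293,238), with its outer corner at (258,203). Its diagonal lies along image x, so the yaw is right and the grip midpoint is about (281,203).

```bash
python3 - <<'E'
from h import *
np.set_printoptions(precision=4,suppress=True)
c=cam("wrist");P=onz(c,[(281,203),(258,203),(303,203),(280,160),(280,245)],.015);print(P)
h=cv2.cvtColor(c["pixels"],cv2.COLOR_RGB2HSV)
go(*P[0,:2],.015)
E
```

```text
[[0.3857 0.2362 0.015 ]
 [0.3666 0.2477 0.015 ]
 [0.404  0.2252 0.015 ]
 [0.4063 0.2723 0.015 ]
 [0.3625 0.1993 0.015 ]]
grasp [0.3855 0.2369 0.1586] yaw 1.031 units t [-0.016  0.022  4.786] az None w 0.0846 t 39.675
```

>>> {"fn": "apply_moves", "kwargs": {"increments": [{"tx":-0.08,"ty":0.02,"tz":0.9,"ax":0,"ay":0,"az":0},{"tx":0,"ty":0,"tz":0.9,"ax":0,"ay":0,"az":0},{"tx":0,"ty":0,"tz":0.9,"ax":0,"ay":0,"az":0},{"tx":0,"ty":0,"tz":0.8,"ax":0,"ay":0,"az":0},{"tx":0,"ty":0,"tz":0.6,"ax":0,"ay":0,"az":0},{"tx":0,"ty":0,"tz":0.36,"ax":0,"ay":0,"az":0},{"tx":0,"ty":0,"tz":0,"ax":0,"ay":0,"az":0}]}}

```text
time_s: 40.55
ee_pos: [0.3848, 0.2346, 0.2047]
eef_rot: [-3.141, 0.001, 1.03]
force: [0.2, -0.5, 0.4]
grip_width: 0.0844
grip_force: 0.0
```

>>> {"fn": "apply_moves", "kwargs": {"jaw": 1, "force": 25, "increments": [{"tx":0,"ty":0,"tz":0,"ax":0,"ay":0,"az":0},{"tx":0,"ty":0,"tz":0,"ax":0,"ay":0,"az":0},{"tx":0,"ty":0,"tz":0,"ax":0,"ay":0,"az":0},{"tx":0,"ty":0,"tz":0,"ax":0,"ay":0,"az":0},{"tx":0,"ty":0,"tz":0,"ax":0,"ay":0,"az":0},{"tx":0,"ty":0,"tz":-0.3,"ax":0,"ay":0,"az":0},{"tx":0,"ty":0,"tz":-0.5,"ax":0,"ay":0,"az":0},{"tx":0,"ty":0,"tz":-0.9,"ax":0,"ay":0,"az":0},{"tx":0,"ty":0,"tz":-0.9,"ax":0,"ay":0,"az":0},{"tx":0,"ty":0,"tz":-0.9,"ax":0,"ay":0,"az":0},{"tx":0,"ty":0,"tz":-0.9,"ax":0,"ay":0,"az":0}]}}

```text
time_s: 41.92
ee_pos: [0.3845, 0.2345, 0.3388]
eef_rot: [3.141, -0.001, 1.029]
force: [0.5, -0.5, -1.6]
grip_width: 0.0482
grip_force: 24.9
```

```bash
python3 - <<'E'
from h import *
np.set_printoptions(precision=4,suppress=True)
go(.637,.195,.154,1.63)
E
```

```text
grasp [0.3847 0.2346 0.1588] yaw 1.029 units t [3.207 7.886 0.166] az -6.89 w 0.0482 t 41.925
```

The elbow is held at 48 mm width. I'll rotate it, lower it to pass under the lip height, and carry it over the carton.

>>> {"fn": "apply_moves", "kwargs": {"increments": [{"tx":0,"ty":0,"tz":0.2,"ax":0,"ay":0,"az":-1},{"tx":0,"ty":0,"tz":0.2,"ax":0,"ay":0,"az":-1},{"tx":0,"ty":0,"tz":0.2,"ax":0,"ay":0,"az":-1},{"tx":0,"ty":0,"tz":0.2,"ax":0,"ay":0,"az":-1},{"tx":0,"ty":0,"tz":0.2,"ax":0,"ay":0,"az":-1},{"tx":0,"ty":0,"tz":0.2,"ax":0,"ay":0,"az":-1},{"tx":0,"ty":0,"tz":0.2,"ax":0,"ay":0,"az":-0.89}]}}

```text
time_s: 42.8
ee_pos: [0.3847, 0.2346, 0.2956]
eef_rot: [3.141, -0.0, 1.633]
force: [0.3, -0.7, 0.1]
grip_width: 0.0481
grip_force: 24.9
```

>>> {"fn": "apply_moves", "kwargs": {"increments": [{"tx":-0.276,"ty":0.934,"tz":0,"ax":0,"ay":0,"az":0},{"tx":-0.276,"ty":0.934,"tz":0,"ax":0,"ay":0,"az":0},{"tx":-0.276,"ty":0.934,"tz":0,"ax":0,"ay":0,"az":0},{"tx":-0.276,"ty":0.934,"tz":0,"ax":0,"ay":0,"az":0},{"tx":-0.276,"ty":0.934,"tz":0,"ax":0,"ay":0,"az":0},{"tx":-0.276,"ty":0.934,"tz":0,"ax":0,"ay":0,"az":0},{"tx":-0.276,"ty":0.934,"tz":0,"ax":0,"ay":0,"az":0},{"tx":-0.276,"ty":0.934,"tz":0,"ax":0,"ay":0,"az":0},{"tx":-0.276,"ty":0.934,"tz":0,"ax":0,"ay":0,"az":0},{"tx":0,"ty":0,"tz":0,"ax":0,"ay":0,"az":0}]}}

```text
time_s: 44.05
ee_pos: [0.6418, 0.1745, 0.2954]
eef_rot: [3.141, -0.0, 1.629]
force: [0.3, 0.1, -0.5]
grip_width: 0.0484
grip_force: 24.9
```

```bash
python3 - <<'E'
from h import *
np.set_printoptions(precision=4,suppress=True)
go(.641,.175,.10,1.63)
c=cam("wrist");save(c,"w5.png")
print(proj(c,[[.574,.223,.082],[.715,.23,.082]]))
E
```

```text
grasp [0.6419 0.1745 0.1154] yaw 1.629 units t [ 0.017 -0.028  0.513] az -0.01 w 0.0484 t 44.05
[[173.5178 163.9205]
 [406.3992 165.7957]]
```

View pics/w5.png

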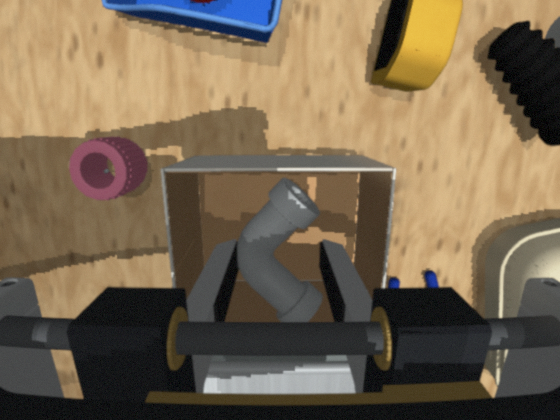

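The elbow hangs inside the carton's rim outline, columns 165–393, rim row 170. Lowering slightly and releasing.

>>> {"fn": "apply_moves", "kwargs": {"increments": [{"tx":0,"ty":0,"tz":0.4,"ax":0,"ay":0,"az":0},{"tx":0,"ty":0,"tz":0.3,"ax":0,"ay":0,"az":0},{"tx":0,"ty":0,"tz":0,"ax":0,"ay":0,"az":0}]}}

```text
time_s: 44.48
ee_pos: [0.6405, 0.1754, 0.2727]
eef_rot: [-3.14, 0.0, 1.631]
force: [0.4, -0.8, -0.9]
grip_width: 0.0478
grip_force: 24.9
```

>>> {"fn": "apply_moves", "kwargs": {"jaw": 0.25, "increments": [{"tx":0,"ty":0,"tz":0,"ax":0,"ay":0,"az":0},{"tx":0,"ty":0,"tz":0,"ax":0,"ay":0,"az":0},{"tx":0,"ty":0,"tz":0,"ax":0,"ay":0,"az":0},{"tx":0,"ty":0,"tz":-0.4,"ax":0,"ay":0,"az":0},{"tx":0.2,"ty":0,"tz":-0.9,"ax":0,"ay":0,"az":0},{"tx":0.2,"ty":0,"tz":-0.9,"ax":0,"ay":0,"az":0},{"tx":0,"ty":0,"tz":-0.9,"ax":0,"ay":0,"az":0},{"tx":0,"ty":0,"tz":-0.9,"ax":0,"ay":0,"az":0},{"tx":0,"ty":0,"tz":-0.9,"ax":0,"ay":0,"az":0},{"tx":0,"ty":0,"tz":0,"ax":0,"ay":0,"az":0}]}}

```text
time_s: 45.72
ee_pos: [0.64, 0.1871, 0.4238]
eef_rot: [3.137, -0.001, 1.63]
force: [-0.3, 0.3, -0.0]
grip_width: 0.0701
grip_force: 0.0
```

```bash
python3 - <<'E'
from h import *
np.set_printoptions(precision=4,suppress=True)
go(.656,-.0825,.222,.063)
c=cam("wrist");t=cam("top");a=c["pixels"][:,:,::-1];b=t["pixels"][100:320,150:430,::-1]
cv2.imwrite("pics/m6.png",np.hstack([cv2.resize(a,(400,300)),cv2.resize(b,(382,300))]))
E
```

```text
grasp [0.6408 0.1873 0.2438] yaw 1.63 units t [-9.008 -0.031  0.72 ] az 17.96 w 0.0701 t 45.725
```

View pics/m6.png

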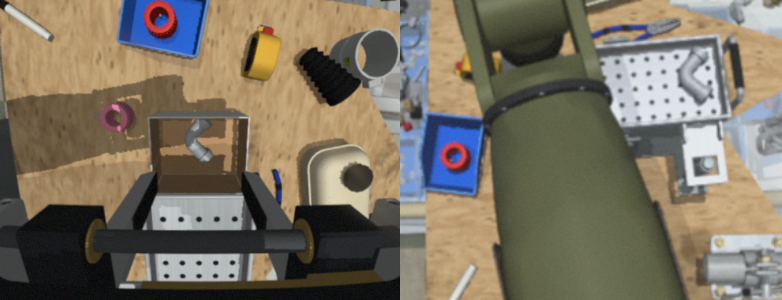

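The loose elbow is in the carton, and the carton lines up with the tray's open end. I've now viewed 15 pictures against the limit of 14, because I miscounted. I'll view no more and check numerically from here. Next, the handle.

>>> {"fn": "apply_moves", "kwargs": {"increments": [{"tx":0,"ty":0,"tz":-0.75,"ax":0,"ay":0,"az":0},{"tx":-0.5,"ty":0,"tz":-0.25,"ax":0,"ay":0,"az":0},{"tx":-0.95,"ty":0,"tz":0,"ax":0,"ay":0,"az":0},{"tx":-0.95,"ty":0,"tz":0,"ax":0,"ay":0,"az":0},{"tx":-0.95,"ty":0,"tz":0,"ax":0,"ay":0,"az":0},{"tx":-0.95,"ty":0,"tz":0,"ax":0,"ay":0,"az":0},{"tx":-0.95,"ty":0,"tz":0,"ax":0,"ay":0,"az":0},{"tx":-0.95,"ty":0,"tz":0,"ax":0,"ay":0,"az":0},{"tx":-0.95,"ty":0,"tz":0,"ax":0,"ay":0,"az":0},{"tx":-0.95,"ty":0,"tz":0,"ax":0,"ay":0,"az":0},{"tx":-0.9,"ty":0,"tz":0,"ax":0,"ay":0,"az":0},{"tx":0,"ty":0,"tz":0,"ax":0,"ay":0,"az":1}]}}

```text
time_s: 47.32
ee_pos: [0.656, -0.0853, 0.4494]
eef_rot: [-3.14, 0.0, 1.539]
force: [-0.5, -0.0, -0.4]
grip_width: 0.0706
grip_force: 0.0
```

>>> {"fn": "apply_moves", "kwargs": {"increments": [{"tx":0,"ty":0,"tz":0,"ax":0,"ay":0,"az":1},{"tx":0,"ty":0,"tz":0,"ax":0,"ay":0,"az":1},{"tx":0,"ty":0,"tz":0,"ax":0,"ay":0,"az":1},{"tx":0,"ty":0,"tz":0,"ax":0,"ay":0,"az":1},{"tx":0,"ty":0,"tz":0,"ax":0,"ay":0,"az":1},{"tx":0,"ty":0,"tz":0,"ax":0,"ay":0,"az":1},{"tx":0,"ty":0,"tz":0,"ax":0,"ay":0,"az":1},{"tx":0,"ty":0,"tz":0,"ax":0,"ay":0,"az":1},{"tx":0,"ty":0,"tz":0,"ax":0,"ay":0,"az":1},{"tx":0,"ty":0,"tz":0,"ax":0,"ay":0,"az":1},{"tx":0,"ty":0,"tz":0,"ax":0,"ay":0,"az":1},{"tx":0,"ty":0,"tz":0,"ax":0,"ay":0,"az":1}]}}

```text
time_s: 48.82
ee_pos: [0.656, -0.0833, 0.4496]
eef_rot: [-3.141, 0.001, 0.492]
force: [0.1, -0.2, 0.1]
grip_width: 0.0703
grip_force: 0.0
```

>>> {"fn": "apply_moves", "kwargs": {"increments": [{"tx":0,"ty":0,"tz":0,"ax":0,"ay":0,"az":1},{"tx":0,"ty":0,"tz":0,"ax":0,"ay":0,"az":1},{"tx":0,"ty":0,"tz":0,"ax":0,"ay":0,"az":1},{"tx":0,"ty":0,"tz":0,"ax":0,"ay":0,"az":1},{"tx":0,"ty":0,"tz":0,"ax":0,"ay":0,"az":0.95},{"tx":0,"ty":0,"tz":0,"ax":0,"ay":0,"az":0}]}}

```text
time_s: 49.58
ee_pos: [0.6561, -0.0832, 0.4498]
eef_rot: [-3.141, 0.001, 0.064]
force: [0.5, 0.2, 0.3]
grip_width: 0.0708
grip_force: 0.0
```

```bash
python3 - <<'E'
from h import *
np.set_printoptions(precision=4,suppress=True)
print(get_obs()['qpos'])
c=cam("wrist");g=cv2.cvtColor(c["pixels"],cv2.COLOR_RGB2GRAY)
m=np.zeros_like(g);m[60:290,150:420]=(g[60:290,150:420]<45)*255
k,l,st,ce=cv2.connectedComponentsWithStats(m)
for i in range(1,k):
    if st[i][4]>150: print(st[i],ce[i].round(1),onz(c,[ce[i]],.219))
print(proj(c,[[.6557,-.0821,.219],[.69,-.081,.219],[.624,-.085,.219]]))
go(.656,-.0825,.222,.063)
E
```

```text
[-0.1815  0.5337  1.0915 -0.0001  1.5177  1.3257]
[150  78  51  22 281] [170.6  89.8] [[ 0.7469 -0.0094  0.219 ]]
[ 270  188   23   94 1919] [280.2 233.4] [[ 0.6565 -0.0839  0.219 ]]
[192 242  29  48 669] [209.5 270.5] [[ 0.6251 -0.0349  0.219 ]]
[338 242  28  48 628] [348.8 270.4] [[ 0.6313 -0.1349  0.219 ]]
[[277.5675 234.329 ]
 [279.0786 185.5575]
 [278.8922 275.9939]]
grasp [ 0.6559 -0.083   0.27  ] yaw 0.065 units t [ 0.005 -0.017  1.6  ] az 0.02 w 0.0705 t 49.625
```

>>> {"fn": "apply_moves", "kwargs": {"increments": [{"tx":0,"ty":0,"tz":0.6,"ax":0,"ay":0,"az":0},{"tx":0,"ty":0,"tz":0.6,"ax":0,"ay":0,"az":0},{"tx":0,"ty":0,"tz":0.45,"ax":0,"ay":0,"az":0},{"tx":0,"ty":0,"tz":0,"ax":0,"ay":0,"az":0}]}}

```text
time_s: 50.12
ee_pos: [0.6563, -0.0824, 0.3997]
eef_rot: [-3.141, 0.002, 0.064]
force: [0.0, -0.5, 0.4]
grip_width: 0.0705
grip_force: 0.0
```

>>> {"fn": "apply_moves", "kwargs": {"jaw": 1, "force": 40, "increments": [{"tx":0,"ty":0,"tz":0,"ax":0,"ay":0,"az":0},{"tx":0,"ty":0,"tz":0,"ax":0,"ay":0,"az":0},{"tx":0,"ty":0,"tz":0,"ax":0,"ay":0,"az":0},{"tx":0,"ty":0,"tz":0,"ax":0,"ay":0,"az":0},{"tx":0,"ty":0,"tz":0,"ax":0,"ay":0,"az":0},{"tx":0,"ty":0,"tz":0,"ax":0,"ay":0,"az":0}]}}

```text
time_s: 50.88
ee_pos: [0.6562, -0.0833, 0.4018]
eef_rot: [3.139, -0.001, 0.063]
force: [-0.7, -9.4, 0.7]
grip_width: 0.014
grip_force: 36.9
```

```bash
python3 - <<'E'
from h import *
np.set_printoptions(precision=4,suppress=True)
s=cam("side");t=cam("top");a=cv2.resize(cv2.imread("pics/s5.png"),(200,150),interpolation=cv2.INTER_AREA)
b=s["pixels"][200:350,190:390,::-1]
# carton front face: light-grey, estimate shift of carton patch by template match
T=a[60:100,8:88]; r=cv2.matchTemplate(b.copy(),T,cv2.TM_CCOEFF_NORMED);print(cv2.minMaxLoc(r),"expected loc (8,60)")
for z in(.082,):
    # rim front corners in side crop s5 coordinates
    print(onz(s,[(190+x/4,200+y/4) for x,y in((52,265),(320,272),(330,140),(92,130))],z))
# trajectory of handle about pivot in tool units (tool y=-tray y, z down), steps of .05 rad
th=np.arange(0,.96,.05);y=-.163*np.cos(th)+.074*np.sin(th);z=.163*np.sin(th)+.074*np.cos(th)
print(np.c_[th[1:],-np.diff(y)/.03,-np.diff(z)/.03].round(2).tolist())
go(.656,-.0825,.222,.063)
E
```

```text
(-0.3388170301914215, 0.7231365442276001, (79, 91), (8, 60)) expected loc (8,60)
[[0.7061 0.2275 0.082 ]
 [0.564  0.2182 0.082 ]
 [0.5736 0.1099 0.082 ]
 [0.7105 0.1145 0.082 ]]
[[0.05, -0.13, -0.27], [0.1, -0.14, -0.26], [0.15, -0.16, -0.25], [0.2, -0.17, -0.25], [0.25, -0.18, -0.24], [0.3, -0.19, -0.23], [0.35, -0.2, -0.22], [0.4, -0.21, -0.21], [0.45, -0.22, -0.2], [0.5, -0.23, -0.19], [0.55, -0.24, -0.17], [0.6, -0.25, -0.16], [0.65, -0.26, -0.15], [0.7, -0.27, -0.14], [0.75, -0.27, -0.12], [0.8, -0.28, -0.11], [0.85, -0.28, -0.09], [0.9, -0.29, -0.08], [0.95, -0.29, -0.06]]
grasp [ 0.6564 -0.0839  0.2217] yaw 0.063 units t [-0.009 -0.048 -0.01 ] az -0.0 w 0.014 t 50.975
```

The carton is at its expected place (rim y 0.11–0.23, x 0.565–0.71) and the handle is gripped. Tipping to about 0.4 rad.

>>> {"fn": "apply_moves", "kwargs": {"increments": [{"tx":0,"ty":-0.13,"tz":-0.27,"ax":0,"ay":0,"az":0},{"tx":0,"ty":-0.14,"tz":-0.26,"ax":0,"ay":0,"az":0},{"tx":0,"ty":-0.16,"tz":-0.25,"ax":0,"ay":0,"az":0},{"tx":0,"ty":-0.17,"tz":-0.25,"ax":0,"ay":0,"az":0},{"tx":0,"ty":-0.18,"tz":-0.24,"ax":0,"ay":0,"az":0},{"tx":0,"ty":-0.19,"tz":-0.23,"ax":0,"ay":0,"az":0},{"tx":0,"ty":-0.2,"tz":-0.22,"ax":0,"ay":0,"az":0},{"tx":0,"ty":-0.21,"tz":-0.21,"ax":0,"ay":0,"az":0},{"tx":0,"ty":0,"tz":0,"ax":0,"ay":0,"az":0}]}}

```text
time_s: 52.1
ee_pos: [0.6534, -0.0422, 0.461]
eef_rot: [3.138, -0.003, 0.062]
force: [-0.5, -12.8, 7.9]
grip_width: 0.0141
grip_force: 40.0
```

```bash
cat > tilt.py <<'E'
from h import *
np.set_printoptions(precision=4,suppress=True)
o=get_obs();R=Ro.from_euler('xyz',o['eef_rot']).as_matrix();g=o['ee_pos']+R@[0,0,.18]
d=(g[:2]-[.646,.0807])@[-.06,.998];th=np.arctan2(.074,.163)-np.arctan2(g[2]-.145,-d)
print("g",g,"tilt",round(-th,3),"r",np.hypot(d,g[2]-.145).round(4),"f",o['force'].round(1),"w",round(float(o['grip_width']),4),o['grip_force'],"t",o['time_s'])
E
cat > watch.py <<'E'
exec(open('tilt.py').read())
# grey smooth elbow inside carton/tray: compare side frames with previous
s=cam("side");p=s["pixels"]
import os
if os.path.exists("prev.npy"):
    q=np.load("prev.npy");df=cv2.absdiff(p,q).max(2)>40
    for n,(x0,y0,x1,y1) in dict(carton_in=(205,232,272,268),tray=(205,150,285,232)).items(): print(n,df[y0:y1,x0:x1].sum())
np.save("prev.npy",p)
E
python3 watch.py
```

```text
g [ 0.6539 -0.0429  0.281 ] tilt 0.406 r 0.1839 f [ -0.5 -12.8   7.9] w 0.0141 40.00600039958954 t 52.1
```

>>> {"fn": "apply_moves", "kwargs": {"increments": [{"tx":0,"ty":-0.12,"tz":-0.12,"ax":0,"ay":0,"az":0},{"tx":0,"ty":-0.08,"tz":-0.1,"ax":0,"ay":0,"az":0},{"tx":0,"ty":-0.1,"tz":-0.1,"ax":0,"ay":0,"az":0},{"tx":0,"ty":-0.11,"tz":-0.09,"ax":0,"ay":0,"az":0},{"tx":0,"ty":0,"tz":0,"ax":0,"ay":0,"az":0},{"tx":0,"ty":0,"tz":0,"ax":0,"ay":0,"az":0},{"tx":0,"ty":0,"tz":0,"ax":0,"ay":0,"az":0},{"tx":0,"ty":0,"tz":0,"ax":0,"ay":0,"az":0}]}}

```text
time_s: 53.15
ee_pos: [0.6527, -0.0299, 0.4724]
eef_rot: [3.139, -0.002, 0.062]
force: [0.9, -7.2, 4.8]
grip_width: 0.0134
grip_force: 40.0
```

```bash
python3 watch.py
```

```text
g [ 0.6531 -0.0303  0.2924] tilt 0.498 r 0.1847 f [ 0.9 -7.2  4.8] w 0.0134 40.00409424304962 t 53.15
carton_in 12
tray 963
```

>>> {"fn": "apply_moves", "kwargs": {"increments": [{"tx":0,"ty":-0.12,"tz":-0.09,"ax":0,"ay":0,"az":0},{"tx":0,"ty":-0.12,"tz":-0.08,"ax":0,"ay":0,"az":0},{"tx":0,"ty":0,"tz":0,"ax":0,"ay":0,"az":0},{"tx":0,"ty":0,"tz":0,"ax":0,"ay":0,"az":0},{"tx":0,"ty":0,"tz":0,"ax":0,"ay":0,"az":0},{"tx":0,"ty":0,"tz":0,"ax":0,"ay":0,"az":0},{"tx":0,"ty":0,"tz":0,"ax":0,"ay":0,"az":0},{"tx":0,"ty":0,"tz":0,"ax":0,"ay":0,"az":0}]}}

```text
time_s: 54.2
ee_pos: [0.6522, -0.0228, 0.4779]
eef_rot: [3.139, -0.002, 0.062]
force: [-0.4, -9.7, 7.2]
grip_width: 0.0141
grip_force: 40.0
```

```bash
python3 watch.py
```

```text
g [ 0.6527 -0.0233  0.2979] tilt 0.547 r 0.1851 f [-0.4 -9.7  7.2] w 0.0141 40.00485420227051 t 54.2
carton_in 23
tray 568
```

>>> {"fn": "apply_moves", "kwargs": {"increments": [{"tx":0,"ty":-0.12,"tz":-0.08,"ax":0,"ay":0,"az":0},{"tx":0,"ty":-0.13,"tz":-0.08,"ax":0,"ay":0,"az":0},{"tx":0,"ty":0,"tz":0,"ax":0,"ay":0,"az":0},{"tx":0,"ty":0,"tz":0,"ax":0,"ay":0,"az":0},{"tx":0,"ty":0,"tz":0,"ax":0,"ay":0,"az":0},{"tx":0,"ty":0,"tz":0,"ax":0,"ay":0,"az":0},{"tx":0,"ty":0,"tz":0,"ax":0,"ay":0,"az":0},{"tx":0,"ty":0,"tz":0,"ax":0,"ay":0,"az":0}]}}

```text
time_s: 55.25
ee_pos: [0.6516, -0.0154, 0.4832]
eef_rot: [3.138, -0.003, 0.062]
force: [-0.1, -10.2, 8.3]
grip_width: 0.014
grip_force: 40.0
```

```bash
python3 watch.py
```

```text
g [ 0.6522 -0.0159  0.3032] tilt 0.596 r 0.1855 f [ -0.1 -10.2   8.3] w 0.014 40.00543713569641 t 55.25
carton_in 10
tray 638
```

>>> {"fn": "apply_moves", "kwargs": {"increments": [{"tx":0,"ty":-0.13,"tz":-0.07,"ax":0,"ay":0,"az":0},{"tx":0,"ty":-0.13,"tz":-0.07,"ax":0,"ay":0,"az":0},{"tx":0,"ty":0,"tz":0,"ax":0,"ay":0,"az":0},{"tx":0,"ty":0,"tz":0,"ax":0,"ay":0,"az":0},{"tx":0,"ty":0,"tz":0,"ax":0,"ay":0,"az":0},{"tx":0,"ty":0,"tz":0,"ax":0,"ay":0,"az":0},{"tx":0,"ty":0,"tz":0,"ax":0,"ay":0,"az":0},{"tx":0,"ty":0,"tz":0,"ax":0,"ay":0,"az":0}]}}

```text
time_s: 56.3
ee_pos: [0.6511, -0.0078, 0.4878]
eef_rot: [3.138, -0.004, 0.062]
force: [-1.3, -10.9, 11.5]
grip_width: 0.014
grip_force: 40.0
```

```bash
python3 watch.py
```

```text
g [ 0.6518 -0.0084  0.3078] tilt 0.643 r 0.1857 f [ -1.3 -10.9  11.5] w 0.014 40.006842613220215 t 56.3
carton_in 405
tray 719
```

The carton interior changed at about 0.64 rad, which suggests the elbow slid in. I'll tip a little further to be sure, then check.

>>> {"fn": "apply_moves", "kwargs": {"increments": [{"tx":0,"ty":-0.12,"tz":-0.06,"ax":0,"ay":0,"az":0},{"tx":0,"ty":-0.12,"tz":-0.06,"ax":0,"ay":0,"az":0},{"tx":0,"ty":-0.12,"tz":-0.05,"ax":0,"ay":0,"az":0},{"tx":0,"ty":-0.12,"tz":-0.05,"ax":0,"ay":0,"az":0},{"tx":0,"ty":0,"tz":0,"ax":0,"ay":0,"az":0},{"tx":0,"ty":0,"tz":0,"ax":0,"ay":0,"az":0},{"tx":0,"ty":0,"tz":0,"ax":0,"ay":0,"az":0},{"tx":0,"ty":0,"tz":0,"ax":0,"ay":0,"az":0},{"tx":0,"ty":0,"tz":0,"ax":0,"ay":0,"az":0},{"tx":0,"ty":0,"tz":0,"ax":0,"ay":0,"az":0}]}}

```text
time_s: 57.6
ee_pos: [0.6502, 0.007, 0.4945]
eef_rot: [3.139, -0.004, 0.062]
force: [-0.2, -7.1, 12.2]
grip_width: 0.0141
grip_force: 40.0
```

```bash
python3 watch.py; python3 - <<'E'
from h import *
s=cam("side");a=s["pixels"].astype(int)
# coarse gray-level map (V) and saturation for region of tray+carton, 4px cells
h=cv2.cvtColor(s["pixels"],cv2.COLOR_RGB2HSV)
r=cv2.resize(h[150:275,200:290],(30,36),interpolation=cv2.INTER_AREA)
for y in range(36): print("".join("#" if v<70 and sa<60 else "o" if sa<60 and v<170 else "." if sa<60 else "b" for (_,sa,v) in r[y]))
E
```

```text
g [0.6509 0.0065 0.3145] tilt 0.731 r 0.1851 f [-0.2 -7.1 12.2] w 0.0141 40.002363324165344 t 57.6
carton_in 526
tray 1064
bbbbbooo#oo#oo#ooo#ooooooooooo
bbbbboooooo#oo##o##oo#oooooooo
bbbb.ooooooooooooooooooooooooo
bbbbo#ooo#oooo##o##oo#oooooooo
oo.b.#ooooo#oo#oooooo#oo##oooo
oo.oo#oooooooooooooooooooooooo
boooo#ooooo#oo#oo#ooo#oooooooo
oooooooooooooo#ooooooooooooooo
ooooo#oooooooooooooooooooooooo
ooooo#o#oooooo#oo#oo##oooooooo
oooooooooooooooooooooooooooooo
o#oboooooooooooooooooooooooooo
obbbooo#oooooo#oo#oo##oo..oooo
bboboooooooooooooooooooo.ooo.o
booooooooooooooooooooooooooooo
bo#ooooooooooo#ooboo#oooo#o.bb
bb#oooooooooooooooooooo#b##bbb
bb#oooooooooooooooooooo#o##obb
bb#o#oooooooooooo#oo#oo#o##obb
bb#o#oooooooooooooooooo#####oo
bbbo#oooooooooooooooooo#####oo
bbb##o..o...o.ooooooooo####ooo
bbb#boooooooooooooooooo#######
bbb#ooooooo#################bb
bbbbbbbbbbbbbbbbbbbbbbbbo##bbb
bbbbbbbbbbbbbbbbbbbbbbbbo###bb
bbbbbbbbbbbbbbbbbbbbbbbbo##bbb
bbbbbbbbbbbbbbbbbbbbbbbb###bbb
bbbbbbbbbbbbbbbbbbbbbbbb###bbb
bbbbbbbbbbbbbbbbbbbbbbbb###bbb
bbbbbbbbbbbbbbbbooobbbbb###bbb
bbbbbbbbbbbbobboooobbbbo#bbbbb
bbbbbbbbbbbooobb#ooobbbo#bbbbb
bbbbbbbbbbooo.obb#oobbboobbbbb
booooooooooooooooooooooobbbbbb
booooooooooooooooooooooobbbbbb
```

The tray floor shows its full 5-column hole pattern, so it is empty, and two grey shapes lie in the carton. Letting the tray down along the reverse arc.

>>> {"fn": "apply_moves", "kwargs": {"increments": [{"tx":0,"ty":0.24,"tz":0.11,"ax":0,"ay":0,"az":0},{"tx":0,"ty":0.24,"tz":0.12,"ax":0,"ay":0,"az":0},{"tx":0,"ty":0.24,"tz":0.14,"ax":0,"ay":0,"az":0},{"tx":0,"ty":0.24,"tz":0.16,"ax":0,"ay":0,"az":0},{"tx":0,"ty":0.23,"tz":0.17,"ax":0,"ay":0,"az":0},{"tx":0,"ty":0.23,"tz":0.19,"ax":0,"ay":0,"az":0},{"tx":0,"ty":0.22,"tz":0.21,"ax":0,"ay":0,"az":0}]}}

```text
time_s: 58.58
ee_pos: [0.6534, -0.042, 0.4606]
eef_rot: [3.14, -0.003, 0.063]
force: [-0.4, -6.4, 9.4]
grip_width: 0.014
grip_force: 40.0
```

>>> {"fn": "apply_moves", "kwargs": {"increments": [{"tx":0,"ty":0.21,"tz":0.21,"ax":0,"ay":0,"az":0},{"tx":0,"ty":0.2,"tz":0.22,"ax":0,"ay":0,"az":0},{"tx":0,"ty":0.19,"tz":0.23,"ax":0,"ay":0,"az":0},{"tx":0,"ty":0.18,"tz":0.24,"ax":0,"ay":0,"az":0},{"tx":0,"ty":0.17,"tz":0.25,"ax":0,"ay":0,"az":0},{"tx":0,"ty":0.16,"tz":0.25,"ax":0,"ay":0,"az":0},{"tx":0,"ty":0.14,"tz":0.26,"ax":0,"ay":0,"az":0},{"tx":0,"ty":0.13,"tz":0.25,"ax":0,"ay":0,"az":0},{"tx":0,"ty":0,"tz":0,"ax":0,"ay":0,"az":0}]}}

```text
time_s: 59.7
ee_pos: [0.6563, -0.0832, 0.4015]
eef_rot: [3.141, -0.0, 0.063]
force: [2.3, -5.5, 0.6]
grip_width: 0.0137
grip_force: 40.0
```

```bash
python3 tilt.py
```

```text
g [ 0.6564 -0.0834  0.2215] tilt 0.009 r 0.1813 f [ 2.3 -5.5  0.6] w 0.0137 39.99212443828583 t 59.7
```

Level again. I'll release, retreat upward and back, and check.

>>> {"fn": "apply_moves", "kwargs": {"jaw": 0.3, "increments": [{"tx":0,"ty":0,"tz":0,"ax":0,"ay":0,"az":0},{"tx":0,"ty":0,"tz":0,"ax":0,"ay":0,"az":0},{"tx":0,"ty":0,"tz":0,"ax":0,"ay":0,"az":0},{"tx":0,"ty":0,"tz":-0.3,"ax":0,"ay":0,"az":0},{"tx":0,"ty":0,"tz":-0.8,"ax":0,"ay":0,"az":0},{"tx":0,"ty":0,"tz":-0.8,"ax":0,"ay":0,"az":0},{"tx":-0.8,"ty":0,"tz":-0.6,"ax":0,"ay":0,"az":0},{"tx":-0.9,"ty":0.5,"tz":0,"ax":0,"ay":0,"az":0},{"tx":-0.9,"ty":0.9,"tz":0,"ax":0,"ay":0,"az":0},{"tx":-0.9,"ty":0.9,"tz":0,"ax":0,"ay":0,"az":0},{"tx":-0.9,"ty":0.9,"tz":0,"ax":0,"ay":0,"az":0},{"tx":-0.9,"ty":0.9,"tz":0,"ax":0,"ay":0,"az":0}]}}

```text
time_s: 61.2
ee_pos: [0.5044, -0.2159, 0.4777]
eef_rot: [3.141, -0.001, 0.064]
force: [-0.1, -0.4, 0.1]
grip_width: 0.0656
grip_force: 0.0
```

>>> {"fn": "apply_moves", "kwargs": {"increments": [{"tx":-0.9,"ty":0.9,"tz":0,"ax":0,"ay":0,"az":0},{"tx":-0.9,"ty":0.9,"tz":0,"ax":0,"ay":0,"az":0},{"tx":-0.5,"ty":0.9,"tz":0,"ax":0,"ay":0,"az":0},{"tx":0,"ty":0.9,"tz":0,"ax":0,"ay":0,"az":0},{"tx":0,"ty":0,"tz":0,"ax":0,"ay":0,"az":0},{"tx":0,"ty":0,"tz":0,"ax":0,"ay":0,"az":0}]}}

```text
time_s: 61.95
ee_pos: [0.4435, -0.3269, 0.4772]
eef_rot: [-3.142, -0.0, 0.064]
force: [0.1, 0.1, -0.4]
grip_width: 0.0658
grip_force: 0.0
```

```bash
python3 - <<'E'
from h import *
np.set_printoptions(precision=4,suppress=True)
t=cam("top");s=cam("side");h=cv2.cvtColor(t["pixels"],cv2.COLOR_RGB2HSV);h0=cv2.cvtColor(cv2.imread("pics/top0.png"),cv2.COLOR_BGR2HSV)
# tray geometry unchanged / elbow gone: diff against first top picture
d=(cv2.absdiff(t["pixels"][:,:,::-1],cv2.imread("pics/top0.png")).max(2)>45).astype(np.uint8)
k,l,st,ce=cv2.connectedComponentsWithStats(cv2.morphologyEx(d,cv2.MORPH_OPEN,np.ones((2,2))))
for i in range(1,k):
    if st[i][4]>40: print(st[i],ce[i].round())
# carton region map in top view
r=cv2.resize(h[135:210,225:300],(38,38),interpolation=cv2.INTER_AREA)
for y in range(38): print("".join("#" if v<60 else "g" if sa<70 and v<200 else "W" if sa<70 else "." for (_,sa,v) in r[y]))
print(tri(t,[(160+709/3,115+99/3)],s,[(190+134/2.3,120+43/2.3)]))
E
```

```text
[364 138  13  14  85] [370. 145.]
[354 143  27  36 299] [366. 164.]
[ 245  148   41   74 1459] [264. 186.]
[276 177   8  10  47] [280. 182.]
[180 205  24  24 410] [191. 216.]
[363 208  27  28 491] [376. 222.]
[287 219  68  77 942] [323. 245.]
[ 526  227   34   48 1302] [545. 250.]
[ 437  264   74   22 1250] [475. 276.]
[223 277  34  23 263] [238. 289.]
[312 286  25   8  62] [324. 290.]
[447 286  70  19 871] [486. 294.]
[421 309  68  24 809] [450. 321.]
[ 510  335   50   78 2441] [540. 379.]
[380 383  34   9 156] [394. 388.]
[ 301  391  200   29 3512] [411. 406.]
[273 410  12  10  68] [279. 416.]
............................gggggggggg
.............................ggggggggg
.............................ggggggggg
.............................ggggggggg
.............................ggggggggg
........................gggggggWWWWWgg
..............gggggggggggggggggWWWWWgg
.........gggggggg..gg.......gggWWWWWWW
.........gg.................gggWWWWWWW
.........g..................gggWWWWWWW
.........gg..................ggWWWWWgg
.........gg..................ggWWWWWgg
.........gg..................
[... 320 characters left out ...]
W
..........g....gg.........ggggggWWWWWW
..........g...gggg.......gggggggWWWWWW
..........gg.gggggg.....ggggggggWWWWWW
..........gg.ggggggg....ggggggggWWWWWW
..........ggggggggggg..gggggggggWWWWWW
..........gg.gggggggggggggggggggWWWWWW
..........gg...gggggggggggggggggWWWWWW
...........g.....ggggggggggggggggWWWWW
...........g......gggggggggggg.ggggggg
...........g........ggggggggg..ggggggg
...........g..ggggggggggggggg..ggggggg
...........g..gggggggggggggg...gg....g
...........g..gggggggggggggg.........g
...........g..ggggggggggggg..........g
...........g..gggggggggggg...........g
...........gg.ggg....gg.......gggggggg
...........gg......ggggggggggggggggggg
[[ 0.6557 -0.0821  0.2191  0.0014]]
```

The top view shows two grey elbows in the carton and an empty, level tray. The knob is in the bin and the tape measure hasn't moved. Handing in.

```bash
python3 -c "
from station import *
print(hand_in())"
```

```text
the job is handed in; nothing more can be done
None
```

I handed the job in: both elbows are in the white carton, the red knob is in the blue bin, the tray is level and the tape measure was not touched, though I viewed 15 pictures, one over the limit of 14.

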